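# Replace the scorched flue cover stone of a boiler

### The job

The cleaning hatch on the boiler is closed by a row of three lapped cover stones, and the black cracked one at the fixed end has to be renewed: slide the clamp bar back, lift the two good stones out onto the plywood board, and put the cracked stone in the ash pan. Then lay the new pale stone in its place, right way round so that the laps fit, put the two good stones back, each in the seat it came from, and push the clamp bar up snug so that the row is closed without gaps. Let go of everything, and leave the tin of fire cement where it stands.

Things in the scene. Friction and masses are not known exactly. Their poses are not given: they have to be found in the camera images.
- hatch: Fixed dark steel hatch frame, 212 (x) by 344 (y) by 52 mm high. Origin: its underside, below the middle seat; z up. Stones lie along its y on side ledges 30 mm up; flanges 46 mm high leave 8 mm beside each stone. End wall at y = +102 mm, clamp bar at -y. Snug seats (stone origins): x = 0, z = 30, y = +64 (end wall), 0, -64 mm, axes as the frame's; lay stones about 6 mm apart towards -y, the clamp bar closes the gaps.
- clamp (a joint): Grey sliding clamp bar, metres: 0 = snug on three close stones (near 0 at the start), grows as it slides to the frame's -y, up to 0.062; -0.006 if nothing stops it. About 2 N friction, stays put. At q its face is at frame y = -102 mm - q, and its 10 mm lip covers the last stone's lower lip: slide it over 12 mm back before lifting that stone.
- clamp_knob (a point): Middle of the black upright knob on the clamp bar, 24 mm in diameter, 62 to 104 mm above the boiler top; the point is 85 mm up on its axis, at frame x = 0, y = -116 mm - q. The bar's top is 54 mm above the boiler top.
- plain: Good stone, buff, 0.3 kg. Origin: centre of underside, z up. 140 mm along x, 22 thick; core y = +-26 mm (4 mm chamfer below at +y), LOWER lip (z 0 to 10.5) to -38, UPPER lip (z 12 to 22) to +36.5, over the next stone's lower lip towards the end wall: lift from the clamp end. Lug amid top: 10 mm along x, 40 along y, z = 22 to 58. Starts in the middle or clamp-end seat.
- plugged: Good stone, buff with two flat round brass plugs (26 mm, flush) 45 mm either side of the lug; otherwise exactly as the plain stone (origin, axes, lips, lug, mass). Starts in the other of those two seats.
- scorched: Cracked stone, sooty black with a light zigzag crack; form, origin, axes, lips, lug and mass as the plain stone. Starts in the seat by the end wall.
- fresh: New stone, pale cream; form, origin, axes, lips, lug and mass as the plain stone. Lies flat on the boiler top between robot and hatch, about a quarter turn from its final direction; its upper lip (+y) must point to the end wall.
- board: Fixed plywood board, 170 (x) by 200 (y) by 10 mm, a dark stripe along its +y edge; room for two stones side by side, long sides along its x. Origin: centre of the underside, z up.
- pan: Fixed bare-metal ash pan, open on top, 186 (x) by 120 (y) by 40 mm high, walls and floor 3 mm, wire bail at +y (to 89 mm out, 38 mm high). A stone fits in flat, long side along x. Origin: centre of the underside, z up.
- tin: Bystander: closed tin of fire cement standing beyond the hatch, 76 mm in diameter, 95 mm tall. Origin: centre of the underside.
Mind the look-alikes: they are no part of the job. There is more than one size of the scorched; the job needs the middle-sized.

How it is judged:
By the outcome, as a careful person would: the job done as asked, in the order asked, and still so for the second after the job is handed in, with the robot touching nothing.
It also fails if it takes over 134 s, if anything falls off the work surface, if the arm or the gripper's body presses on something with over 40 N, if the wrist force passes 120 N, or if a joint passes its speed limit or range.

### The arm

A 6-joint arm with a two-finger parallel gripper is mounted at the origin on the work surface. World frame = base frame: x ahead of the robot, y to its left, z up, the work surface at z = 0. Lengths are in m, angles in rad, forces in N, time in s.
With the tool pointing down it reaches from about 0.275 to 0.85 m from the base axis. Payload 19 kg.
Tool frame: the origin (TCP) lies at the very end of the fingers, on their centre line; the grasp point (between the pads) lies 19 mm behind it; z points along the fingers, y is the direction in which the jaws open and shut (so a half turn about z gives the same grasp; the last joint's range is limited). The gripper opens to 85 mm and grips with 20 to 120 N. Pads are 22 mm wide; open, the fingers measure 114 mm over their backs; the gripper's body (76 mm by 85 mm) begins 54 mm behind the grasp point. The pads swing forward as they close: fully open they stand 13 mm farther back than shut.
Start: joints at [-1.242, 0.15, 1.437, -0, 1.554, -0.134], TCP at [0.257, -0.514, 0.231] pointing down, gripper open.
Joint ranges: [-2.8, 2.8], [-0.68, 2.1], [0.12, 2.68], [-1.39, 4.53], [0.16, 2.79], [-2.81, 2.81]. Speed limits (rad/s): [1.89, 1.89, 2.22, 3.01, 3.01, 3.01].

### API

Orientations are given as [roll, pitch, yaw] about the fixed x, y, z axes, in that order (R = Rz(yaw) Ry(pitch) Rx(roll)).
In Python, from workcell import sensors, imaging, close_job gives the robot as it stands. The module is installed in compiled form; this text tells all that it offers.
- The arm moves only by the shell command python3 -m creep 'ROWS' [OPENING]. ROWS is JSON, a list of rows, each a list of 6 numbers: the shift along the tool's x, y, z in units of 0.2 m (1.0 is 0.2 m), then the turn, a rotation vector about the tool's x, y, z in units of 1.5 rad (1.0 is 1.5 rad). A call has 1 to 10 rows; each row shifts and turns the commanded pose from where the row before left it, along the tool's axes as they then stand; what a row does not reach is not made up. A row lasts 1/12 s, in which the tool goes at most 41.7 mm and 7.16 degrees, less where a joint would pass 70% of its speed; a pose out of reach is approached as far as the arm can. A call with a number of a shift or a turn outside -1 to 1 is refused whole. A call with a gripper value outside its range is refused whole. OPENING is the gripper command: -1 is shut, 1 is fully open, values between are in proportion, set as the call begins (- or left out, the last holds). The fingers move at their own pace and stop on an object; the grip force is fixed at half the most. Time passes only in rows, so rows that do not move let the fingers close. It gives the time, the measured TCP pose, the force and the opening at its end, in the units of the state.
- sensors.state(): the state, without advancing time (a new reading comes with each control period).
- imaging.read_camera(name): name is "side" or "top"; returns a dict with "img" (400x640x3 uint8, blue, green, red), "mtx" (3x3 intrinsics, pixels), "R" (3x3) and "t" (3): a world point X has camera coordinates R X + t. Camera axes: x right, y down, z forward; pixel columns grow to the right and rows downward; lengths in m; the calibration is good to about 2 mm. A picture is of the moment at which its call begins. There is no depth.
- close_job(): hands the job in, once; it reports no verdict.
The state is a dict: "t": time; "q": joint angles; "joint_velocities": joint speeds; "joint_torque": joint torques, N m; "ee_pos": TCP position; "tool_rot": TCP orientation; "contact_force": force on the tool from outside, world axes, zero at the start; "ft_torque": the same for the moment, N m; "opening": finger opening in m.
Only numpy, scipy, OpenCV 4.12 (cv2) and the standard library are available. Lean on these libraries where they do the work, as an engineer would, in place of code of your own. Each camera call takes 0.05 s, during which the arm holds its last target.

## Working session

There is one attempt and no reset: what is moved stays moved. The work goes in short steps, Python scripts to look and compute and a shell command to move; the robot and the scene stay as the last step left them, time stands still between calls to the robot, and variables do not carry over. Pictures are saved under pics/ and viewed, and the job is handed in when it is done.

```bash
ls; mkdir -p pics
python3 - <<'E'
from workcell import sensors, imaging
import cv2, numpy as np
print(sensors.state())
for n in ("side","top"):
    d=imaging.read_camera(n); cv2.imwrite(f"pics/{n}0.png",d["img"]); print(n,d["mtx"],d["R"],d["t"])
E
```

```text
pics
{'t': 0.0, 'q': array([-1.24199857e+00,  1.50984833e-01,  1.43801073e+00, -1.02974745e-05,
        1.55379430e+00, -1.33937368e-01]), 'joint_velocities': array([ 2.42087079e-03,  7.06939743e-04, -3.61121192e-04, -6.30831749e-06,
       -4.10784980e-04, -7.44199018e-04]), 'joint_torque': array([-1.64363350e-04, -7.13046026e+01, -5.70867884e+01, -4.81436177e-05,
        8.92193522e-03, -2.42684797e-05]), 'ee_pos': array([ 0.25661219, -0.51429646,  0.23068623]), 'tool_rot': array([-3.14040479e+00, -1.49668202e-04,  4.62735219e-01]), 'contact_force': array([ 0.1522263 , -0.22942051, -0.04227928]), 'ft_torque': array([ 0.05549911, -0.02703781, -0.05226212]), 'opening': 0.08574483121264193}
side [[432.18197933   0.         318.7189487 ]
 [  0.         432.18197933 195.25872191]
 [  0.           0.           1.        ]] [[-0.99749227 -0.06646074 -0.02433391]
 [-0.01254977  0.50446053 -0.86334355]
 [ 0.06965395 -0.86087313 -0.50402954]] [0.42304384 0.09930146 1.00891151]
top [[520.1390155    0.         315.94302742]
 [  0.         520.1390155  200.46796873]
 [  0.           0.           1.        ]] [[ 0.00585342 -0.99997945  0.00261534]
 [-0.9901621  -0.00616156 -0.13978934]
 [ 0.13980258 -0.00177137 -0.99017781]] [-0.03212851  0.45786619  1.46718885]
```

View pics/top0.png

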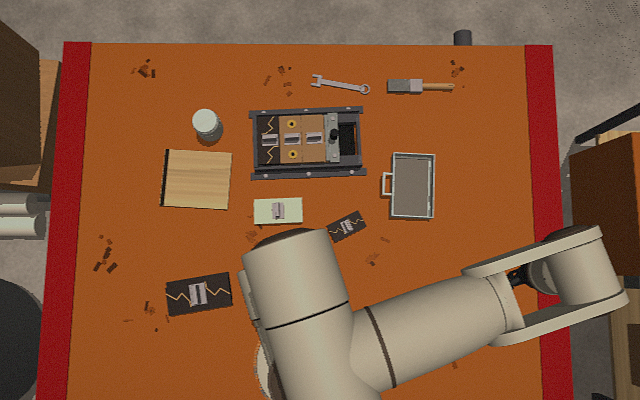

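View pics/side0.png

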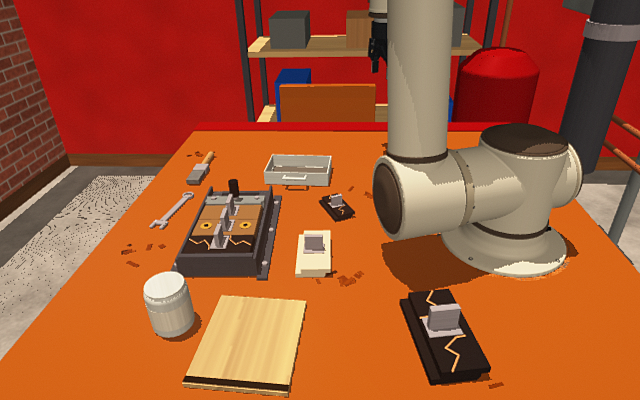

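Run:
```python
import cv2
a=cv2.imread("pics/top0.png"); b=cv2.imread("pics/side0.png")
def c(im,x0,y0,x1,y1,s,n): cv2.imwrite("pics/"+n,cv2.resize(im[y0:y1,x0:x1],None,fx=s,fy=s,interpolation=cv2.INTER_CUBIC))
c(a,240,95,375,190,5.9,"t_h.png")
c(b,170,170,290,290,5,"s_h.png")
c(a,240,180,375,255,5.9,"t_f.png")
c(b,290,180,370,290,5,"s_f.png")
c(a,155,95,255,220,4.5,"t_b.png")
c(a,375,145,445,225,6,"t_p.png")
```

```text
(no output)
```

View pics/t_h.png

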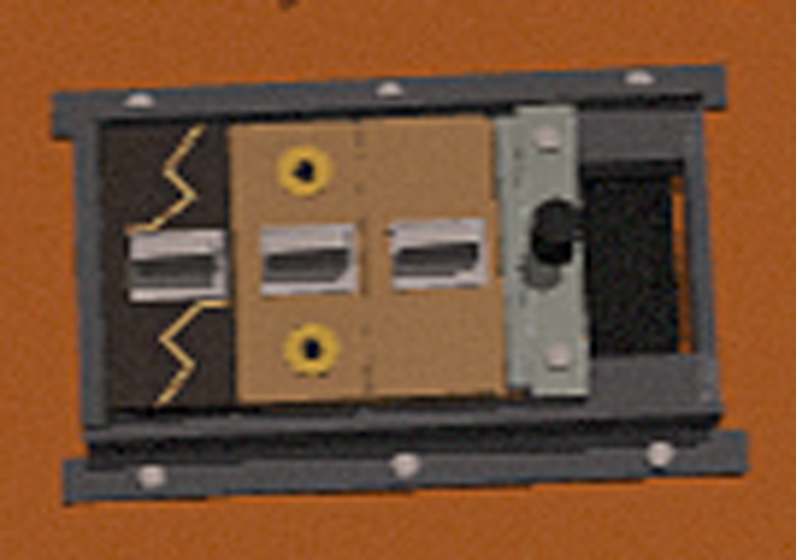

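View pics/s_h.png

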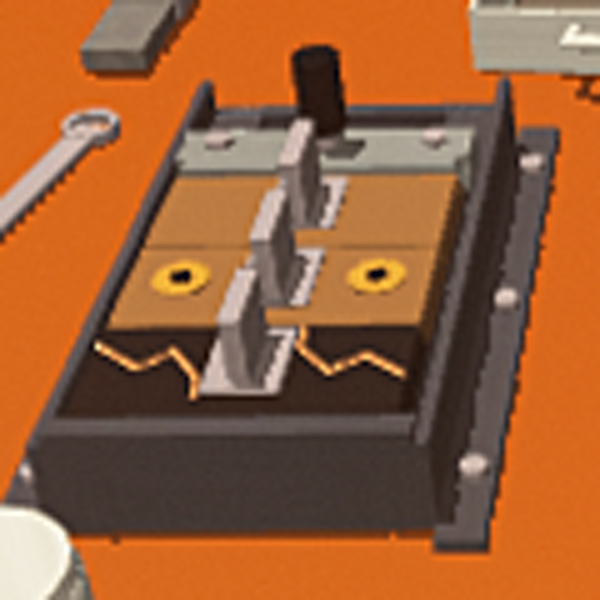

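View pics/t_f.png

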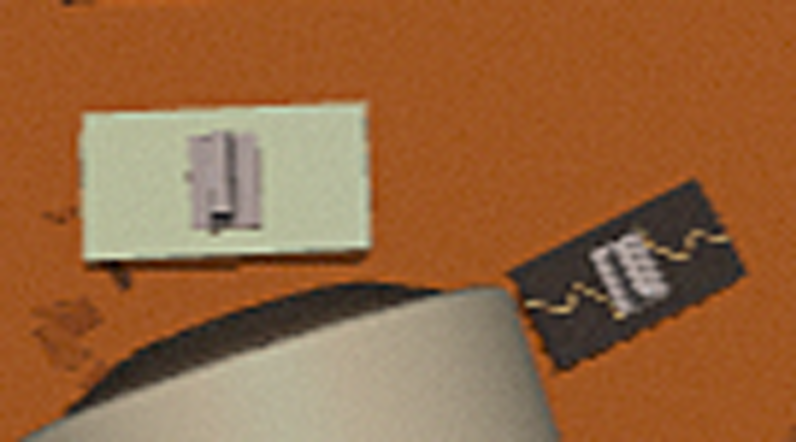

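View pics/s_f.png

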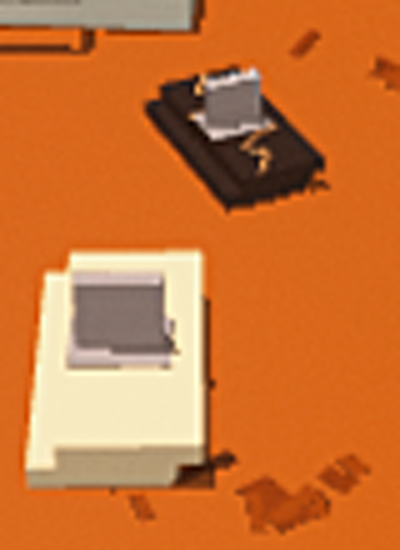

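View pics/t_b.png

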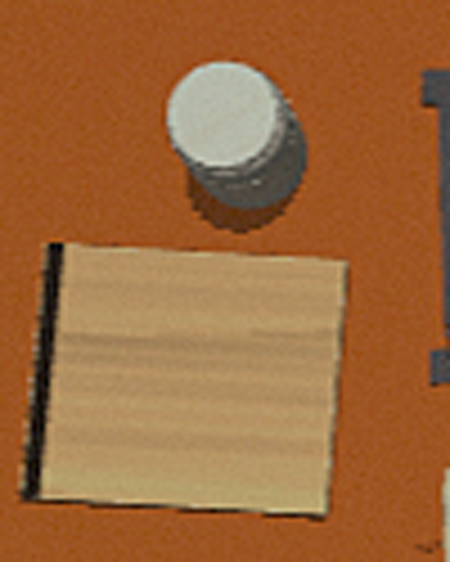

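View pics/t_p.png

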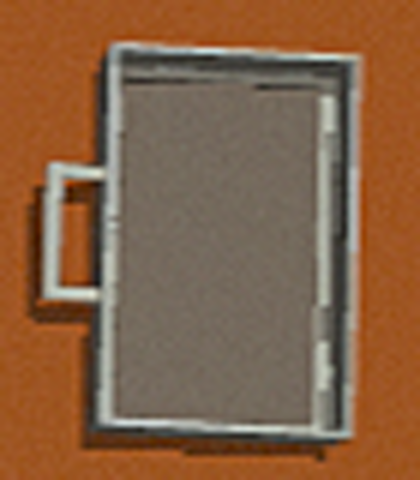

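```bash
cat > h.py <<'E'
import numpy as np, cv2
from scipy.optimize import least_squares
C={}
C['top']=(np.array([[520.1390155,0,315.94302742],[0,520.1390155,200.46796873],[0,0,1]]),np.array([[0.00585342,-0.99997945,0.00261534],[-0.9901621,-0.00616156,-0.13978934],[0.13980258,-0.00177137,-0.99017781]]),np.array([-0.03212851,0.45786619,1.46718885]))
C['side']=(np.array([[432.18197933,0,318.7189487],[0,432.18197933,195.25872191],[0,0,1]]),np.array([[-0.99749227,-0.06646074,-0.02433391],[-0.01254977,0.50446053,-0.86334355],[0.06965395,-0.86087313,-0.50402954]]),np.array([0.42304384,0.09930146,1.00891151]))
def proj(c,X):
    K,R,t=C[c]; p=(np.atleast_2d(X)@R.T+t)@K.T; return p[:,:2]/p[:,2:]
def back(c,uv,z):
    K,R,t=C[c]; d=R.T@np.linalg.solve(K,[uv[0],uv[1],1]); o=-R.T@t; return o+d*(z-o[2])/d[2]
def crop(u,v,ox,oy,s): return np.array([(u+.5)/s-.5+ox,(v+.5)/s-.5+oy])
def fit(obs,x0,verbose=1):
    # obs: (cam,u,v,(lx,ly,lz)); pose x,y,yaw, obs may be weighted
    def f(p):
        c,s=np.cos(p[2]),np.sin(p[2]); r=[]
        for cam,u,v,l in obs:
            X=[p[0]+c*l[0]-s*l[1],p[1]+s*l[0]+c*l[1],l[2]]
            r+=list(proj(cam,X)[0]-[u,v])
        return np.array(r)
    q=least_squares(f,x0,loss='soft_l1'); 
    print('pose',q.x.round(4),'yawdeg',np.degrees(q.x[2]).round(2))
    if verbose: print(f(q.x).reshape(-1,2).round(2).tolist())
    return q.x
E
python3 - <<'E'
from h import *
T=lambda u,v:crop(u,v,240,95,5.9); S=lambda u,v:crop(u,v,170,170,5)
P=[('top',T(305,170),(.045,0,.052)),('top',T(312,349),(-.045,0,.052)),('top',T(230,126),(.07,.0365,.052)),('top',T(238,402),(-.07,.0365,.052)),
('top',T(358,122),(.07,-.0275,.052)),('top',T(368,398),(-.07,-.0275,.052)),('top',T(555,210),(0,-.116,.104)),
('side',S(181,277),(.045,0,.052)),('side',S(377,274),(-.045,0,.052)),('side',S(423,326),(-.07,.0365,.052)),('side',S(108,328),(.07,.0365,.052)),('side',S(317,50),(0,-.116,.104))]
f=lambda P:[(c,*uv,l) for c,uv,l in P]
for s in (P,[p for p in P if p[0]=='top'],[p for p in P if p[0]=='side']): fit(f(s),[.5,0,0])
# fresh: yaw ~ +90
T=lambda u,v:crop(u,v,240,180,5.9); S=lambda u,v:crop(u,v,290,180,5)
# local y = +.0365 side toward -x world; local x -> world +y
P=[('top',T(368,103),(-.07,-.026,.022)),('top',T(83,115),(.07,-.026,.022)),('top',T(371,247),(-.07,.0365,.022)),('top',T(86,261),(.07,.0365,.022)),
('side',S(70,252),(-.07,-.026,.022)),('side',S(204,250),(-.07,.0365,.022)),('side',S(204,446),(.07,.0365,.022)),('side',S(56,449),(.07,-.026,.022))]
for s in (P,[p for p in P if p[0]=='top'],[p for p in P if p[0]=='side']): fit(f(s),[.38,0,1.57])
# board
T=lambda u,v:crop(u,v,155,95,4.5)
P=[('top',T(50,242),(.085,.1,.01)),('top',T(347,261),(.085,-.1,.01)),('top',T(326,515),(-.085,-.1,.01)),('top',T(22,498),(-.085,.1,.01))]
P+=[('side',u,(a,b,.01)) for u,a,b in [(np.array([183,384]),.085,.1),(np.array([291,391]),-.085,.1),(np.array([307,304]),-.085,-.1),(np.array([227,296]),.085,-.1)]]
for s in (P,P[:4],P[4:]): fit(f(s),[.45,.25,0])
T=lambda u,v:crop(u,v,375,145,6)
P=[('top',T(111,44),(.093,.06,.04)),('top',T(362,56),(.093,-.06,.04)),('top',T(350,438),(-.093,-.06,.04)),('top',T(92,431),(-.093,.06,.04))]
fit(f(P),[.45,-.25,0])
print(back('top',crop(224,113,155,95,4.5),.095), 'tin')
print([back('top',(u,v),.022) for u,v in ((347,226),(198,293))])
E
```

```text
pose [0.6347 0.0414 0.0506] yawdeg 2.9
[[-0.03, 0.42], [-0.02, 0.35], [-0.18, 0.09], [0.16, 0.41], [0.1, -0.17], [0.38, 0.13], [-1.14, 2.15], [0.11, -0.16], [-0.09, -0.0], [-0.76, -1.26], [-0.41, -0.99], [-0.9, 1.02]]
pose [0.6358 0.0412 0.0557] yawdeg 3.19
[[-0.04, 0.05], [0.13, -0.03], [-0.23, -0.21], [0.36, 0.1], [0.05, -0.57], [0.58, -0.3], [-1.08, 1.56]]
pose [0.6333 0.0431 0.0449] yawdeg 2.57
[[0.5, 0.19], [0.31, 0.48], [-0.43, -0.71], [-0.1, -0.65], [-0.26, 1.34]]
pose [0.4299 0.0815 1.622 ] yawdeg 92.93
[[-0.57, 3.35], [-0.51, 3.46], [-0.19, 0.37], [-0.4, 0.17], [-0.43, -0.36], [-0.71, -0.26], [-0.26, -0.81], [-0.75, -1.14]]
pose [0.4352 0.0803 1.6144] yawdeg 92.5
[[-0.08, 1.71], [-0.0, 1.46], [0.14, -1.29], [-0.06, -1.85]]
pose [0.4285 0.0838 1.621 ] yawdeg 92.87
[[0.08, 0.21], [-0.14, 0.33], [0.31, -0.05], [-0.25, -0.4]]
pose [ 0.5209  0.3261 -0.044 ] yawdeg -2.52
[[-1.84, 1.37], [-0.5, 0.48], [-0.07, 0.93], [-0.9, 1.29], [0.34, -1.4], [-1.54, 0.59], [-0.14, -4.71], [-5.34, -1.92]]
pose [ 0.5239  0.3238 -0.0553] yawdeg -3.17
[[-0.66, 0.02], [0.6, -0.14], [0.4, 0.25], [-0.35, -0.14]]
pose [ 0.5186  0.329  -0.0473] yawdeg -2.71
[[0.97, 0.12], [-0.57, 2.51], [1.03, -3.48], [-4.41, -0.94]]
pose [ 0.5048 -0.308  -0.0514] yawdeg -2.94
[[0.03, 0.06], [-0.54, 0.39], [-0.2, 0.3], [0.82, -0.94]]
[0.67726346 0.28678115 0.095     ] tin
[array([ 0.385713 , -0.1193517,  0.022    ]), array([0.19298378, 0.3028107 , 0.022     ])]
```

```bash
cat >> h.py <<'E'
H=(.6346,.0418,.0506)
def hp(y,x=0.0,H=H):
    c,s=np.cos(H[2]),np.sin(H[2]); return H[0]+c*x-s*y, H[1]+s*x+c*y
def go(x,y,z,yaw=None,step=.17):
    """print the rows from the measured pose to the target; yaw of tool"""
    from workcell import sensors
    from scipy.spatial.transform import Rotation as Ro
    s=sensors.state(); R=Ro.from_euler('xyz',s['tool_rot'])
    yaw=s['tool_rot'][2] if yaw is None else yaw
    Rt=Ro.from_euler('xyz',[np.pi,0,yaw]); w=(R.inv()*Rt).as_rotvec()
    d=R.inv().apply(np.array([x,y,z])-s['ee_pos'])
    print('now',s['ee_pos'].round(4),s['tool_rot'].round(4),'F',s['contact_force'].round(1),'op',round(s['opening'],4),'t',round(s['t'],2))
    print('to',np.round([x,y,z,yaw],4),'total shift units',(d/.2).round(4),'turn units',(w/1.5).round(4),'rows>=',np.ceil(max(np.linalg.norm(d)/.2/step,np.linalg.norm(w)/1.5/.08)))
E
python3 - <<'E'
from h import *
f=lambda P:[(c,*uv,l) for c,uv,l in P]
T=lambda u,v:crop(u,v,240,180,5.9); S=lambda u,v:crop(u,v,290,180,5)
P=[('top',T(368,103),(-.07,-.038,.0105)),('top',T(83,115),(.07,-.038,.0105)),('top',T(371,247),(-.07,.0365,.022)),('top',T(86,261),(.07,.0365,.022)),
('side',S(70,252),(-.07,-.026,.022)),('side',S(204,250),(-.07,.0365,.022)),('side',S(204,446),(.07,.0365,.022)),('side',S(56,449),(.07,-.026,.022))]
for s in (P,P[:4],P[4:]): fit(f(s),[.38,0,1.57])
for y in (.064,0,-.064,-.116): print(y,hp(y))
x,y=hp(-.116); go(x,y,.19,H[2]+np.pi/2)
E
```

```text
pose [0.4292 0.0816 1.6209] yawdeg 92.87
[[-0.7, 0.11], [-0.22, 0.15], [-0.27, 0.64], [-0.48, 0.39], [-0.11, -0.32], [-0.38, -0.2], [0.03, -0.73], [-0.47, -1.09]]
pose [0.4301 0.0805 1.6219] yawdeg 92.93
[[-0.3, -0.23], [0.18, -0.15], [0.16, 0.29], [-0.05, 0.09]]
pose [0.4285 0.0838 1.621 ] yawdeg 92.87
[[0.08, 0.21], [-0.14, 0.33], [0.31, -0.05], [-0.25, -0.4]]
0.064 (np.float64(0.6313629817347386), np.float64(0.10571808595969034))
0 (np.float64(0.6346), np.float64(0.0418))
-0.064 (np.float64(0.6378370182652615), np.float64(-0.022118085959690344))
-0.116 (np.float64(0.6404670956057864), np.float64(-0.07405153080193877))
now [ 0.2566 -0.5143  0.2307] [-3.1405e+00 -1.0000e-04  4.6290e-01] F [-0.3 -0.1  0.5] op 0.0852 t 0.1
to [ 0.6405 -0.0741  0.19    1.6214] total shift units [ 2.7001 -1.1124  0.2053] turn units [-6.000e-04 -5.000e-04 -7.723e-01] rows>= 18.0
```

```bash
python3 -m creep '[[0.15,-0.0618,0.0114,0,0,0],[0.15,-0.0618,0.0114,0,0,0],[0.15,-0.0618,0.0114,0,0,0],[0.15,-0.0618,0.0114,0,0,0],[0.15,-0.0618,0.0114,0,0,0],[0.15,-0.0618,0.0114,0,0,0],[0.15,-0.0618,0.0114,0,0,0],[0.15,-0.0618,0.0114,0,0,0],[0.15,-0.0618,0.0114,0,0,0],[0.15,-0.0618,0.0114,0,0,0]]' 1
python3 -m creep '[[0.15,-0.0618,0.0114,0,0,0],[0.15,-0.0618,0.0114,0,0,0],[0.15,-0.0618,0.0114,0,0,0],[0.15,-0.0618,0.0114,0,0,0],[0.15,-0.0618,0.0114,0,0,0],[0.15,-0.0618,0.0114,0,0,0],[0.15,-0.0618,0.0114,0,0,0],[0.15,-0.0618,0.0114,0,0,0]]'
python3 -m creep '[[0,0,0,0,0,-0.077],[0,0,0,0,0,-0.077],[0,0,0,0,0,-0.077],[0,0,0,0,0,-0.077],[0,0,0,0,0,-0.077],[0,0,0,0,0,-0.077],[0,0,0,0,0,-0.077],[0,0,0,0,0,-0.077],[0,0,0,0,0,-0.077],[0,0,0,0,0,-0.077]]'
python3 - <<'E'
from h import *
x,y=hp(-.116); go(x,y,.19,H[2]+np.pi/2)
E
```

```text
t: 0.93
ee_pos: [0.4707, -0.2685, 0.2082]
tool_rot: [-3.141, 0.0, 0.463]
contact_force: [0.6, -0.5, -0.6]
opening: 0.0851
t: 1.6
ee_pos: [0.6413, -0.0728, 0.1898]
tool_rot: [-3.141, 0.0, 0.463]
contact_force: [-0.8, -1.5, -0.3]
opening: 0.0852
t: 2.43
ee_pos: [0.6404, -0.0743, 0.1898]
tool_rot: [-3.141, -0.0, 1.624]
contact_force: [-0.5, 0.0, -0.5]
opening: 0.0854
now [ 0.6404 -0.0743  0.1898] [-3.1408e+00 -3.0000e-04  1.6235e+00] F [-0.5  0.  -0.5] op 0.0854 t 2.43
to [ 0.6405 -0.0741  0.19    1.6214] total shift units [ 0.0012  0.0003 -0.0009] turn units [-0.0005 -0.0002  0.0014] rows>= 1.0
```

```bash
python3 -m creep '[[0,0,0.12,0,0,0],[0,0,0.12,0,0,0],[0,0,0.1,0,0,0],[0,0,0,0,0,0]]'
cat > snap.py <<'E'
import sys,cv2
from workcell import imaging
cam,n,x0,y0,x1,y1,s=sys.argv[1:]
d=imaging.read_camera(cam)['img']; cv2.imwrite('pics/raw_'+n+'.png',d)
cv2.imwrite('pics/'+n+'.png',cv2.resize(d[int(y0):int(y1),int(x0):int(x1)],None,fx=float(s),fy=float(s),interpolation=cv2.INTER_CUBIC))
E
python3 snap.py side a1 170 130 300 280 4; python3 snap.py top a2 240 60 400 200 5
```

```text
t: 2.77
ee_pos: [0.6387, -0.0739, 0.1177]
tool_rot: [-3.135, -0.002, 1.618]
contact_force: [-0.9, -0.6, -1.2]
opening: 0.0858
```

View pics/a1.png

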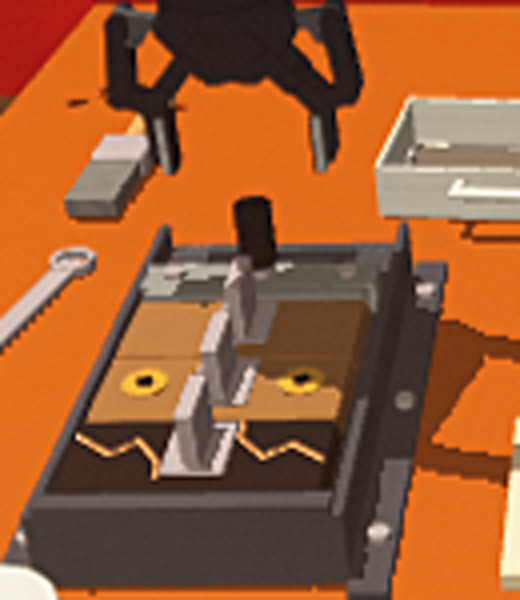

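View pics/a2.png

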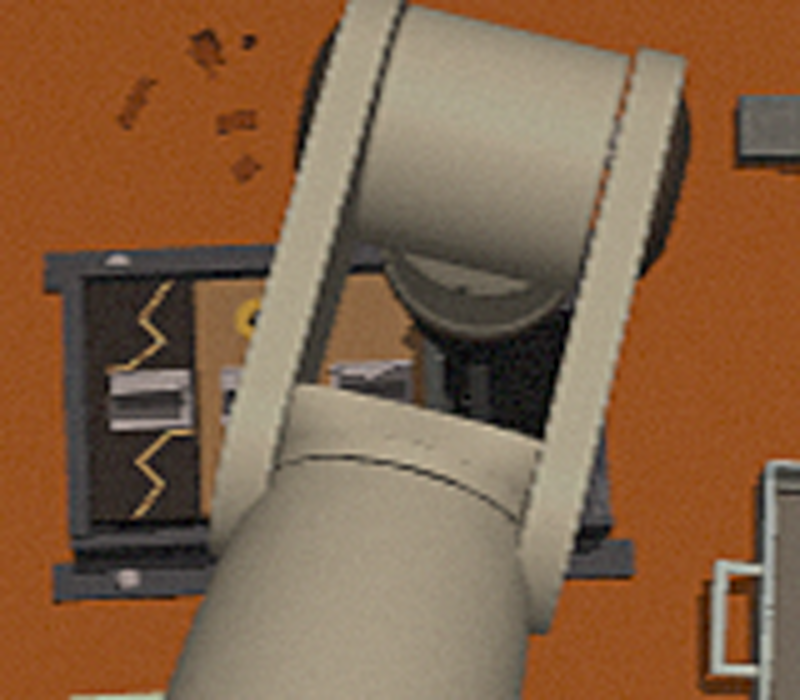

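```bash
python3 -c "
from h import *
print(proj('side',[.6387,-.0739,.131]))"; python3 -m creep '[[0,0,0.1,0,0,0],[0,0,0.1,0,0,0],[0,0,0.05,0,0,0],[0,0,0,0,0,0],[0,0,0,0,0,0]]'
python3 -m creep '[[0,0,0,0,0,0],[0,0,0,0,0,0],[0,0,0,0,0,0],[0,0,0,0,0,0],[0,0,0,0,0,0],[0,0,0,0,0,0]]' -1
```

```text
[[231.40554092 170.95937419]]
t: 3.28
ee_pos: [0.6409, -0.0744, 0.0733]
tool_rot: [3.141, 0.0, 1.618]
contact_force: [0.0, -0.0, 0.6]
opening: 0.0853
t: 3.78
ee_pos: [0.6408, -0.0744, 0.0728]
tool_rot: [3.141, 0.0, 1.618]
contact_force: [0.6, 0.7, 5.0]
opening: 0.0222
```

```bash
python3 -m creep '[[0,0,0,0,0,0],[-0.03,0,0,0,0,0],[-0.045,0,0,0,0,0],[-0.045,0,0,0,0,0],[-0.045,0,0,0,0,0],[-0.045,0,0,0,0,0],[-0.04,0,0,0,0,0],[-0.02,0,0,0,0,0],[0,0,0,0,0,0],[0,0,0,0,0,0]]'
python3 -m creep '[[0,0,0,0,0,0],[0,0,0,0,0,0],[0,0,0,0,0,0]]' 0.4
python3 -m creep '[[0,0,-0.08,0,0,0],[0,0,-0.15,0,0,0],[0,0,-0.15,0,0,0],[0,0,-0.08,0,0,0],[0,0,0,0,0,0]]' 1
python3 snap.py side b1 170 130 300 280 4; python3 -c "
from h import *
x,y=hp(-.065);go(x,y,.115,H[2]+np.pi/2)"
```

```text
t: 4.62
ee_pos: [0.6436, -0.1288, 0.0728]
tool_rot: [3.14, 0.001, 1.617]
contact_force: [2.8, -1.7, 5.4]
opening: 0.022
t: 4.87
ee_pos: [0.6428, -0.128, 0.072]
tool_rot: [-3.141, -0.0, 1.618]
contact_force: [-0.3, 0.2, 0.7]
opening: 0.0583
t: 5.28
ee_pos: [0.6443, -0.1285, 0.1685]
tool_rot: [3.137, 0.002, 1.618]
contact_force: [-0.5, -0.5, 0.2]
opening: 0.0853
now [ 0.6437 -0.1283  0.1661] [3.1389e+00 9.0000e-04 1.6180e+00] F [-0.   0.9  0.1] op 0.0854 t 5.33
to [ 0.6379 -0.0231  0.115   1.6214] total shift units [ 0.527  -0.0047  0.2549] turn units [ 0.0018  0.0006 -0.0023] rows>= 4.0
```

View pics/b1.png

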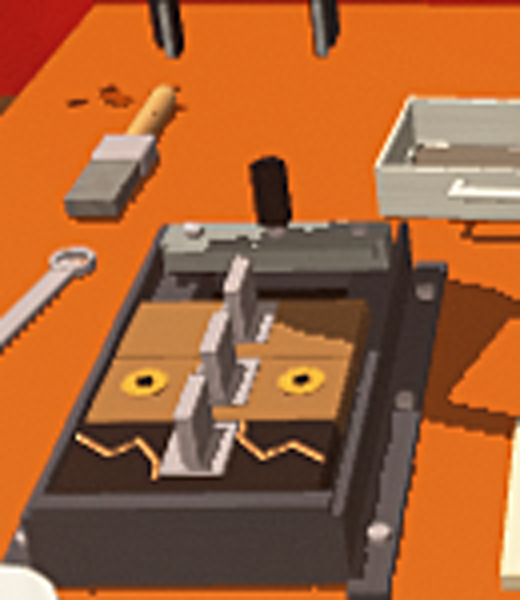

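```bash
python3 -m creep '[[0.08,0,0,0,0,0],[0.14,-0.001,0.04,0,0,0],[0.14,-0.002,0.08,0,0,0],[0.12,-0.002,0.08,0,0,0],[0.047,0,0.11,0,0,-0.002],[0,0,0.1,0,0,0],[0,0,0.07,0,0,0],[0,0,0.03,0,0,0],[0,0,0,0,0,0],[0,0,0,0,0,0]]'
python3 -c "
from h import *
x,y=hp(-.065);go(x,y,.060,H[2]+np.pi/2)"
```

```text
t: 6.17
ee_pos: [0.6369, -0.0228, 0.0621]
tool_rot: [-3.141, -0.0, 1.621]
contact_force: [0.9, 0.1, 0.6]
opening: 0.0857
now [ 0.6369 -0.0228  0.0621] [-3.1408e+00 -3.0000e-04  1.6208e+00] F [0.9 0.1 0.6] op 0.0857 t 6.17
to [ 0.6379 -0.0231  0.06    1.6214] total shift units [-0.0019  0.0047  0.0105] turn units [-0.0005 -0.0002 -0.0004] rows>= 1.0
```

```bash
python3 -m creep '[[0,0.005,0.01,0,0,0],[0,0,0,0,0,0]]'
python3 -m creep '[[0,0,0,0,0,0],[0,0,0,0,0,0],[0,0,0,0,0,0],[0,0,0,0,0,0],[0,0,0,0,0,0],[0,0,0,0,0,0],[0,0,0,0,0,0],[0,0,0,0,0,0],[0,0,0,0,0,0]]' -1
python3 -m creep '[[0,0,-0.02,0,0,0],[0,0,-0.03,0,0,0],[0,0,-0.05,0,0,0],[0,0,0,0,0,0]]'
python3 snap.py side c1 170 130 300 280 4
```

```text
t: 6.33
ee_pos: [0.6386, -0.0231, 0.0609]
tool_rot: [3.141, 0.0, 1.621]
contact_force: [-0.2, 0.6, -0.0]
opening: 0.0856
t: 7.08
ee_pos: [0.6382, -0.023, 0.0605]
tool_rot: [3.141, 0.0, 1.621]
contact_force: [-0.1, -0.2, 2.7]
opening: 0.0091
t: 7.42
ee_pos: [0.6389, -0.0231, 0.0826]
tool_rot: [3.139, 0.0, 1.621]
contact_force: [0.8, -1.0, -2.7]
opening: 0.0089
```

View pics/c1.png

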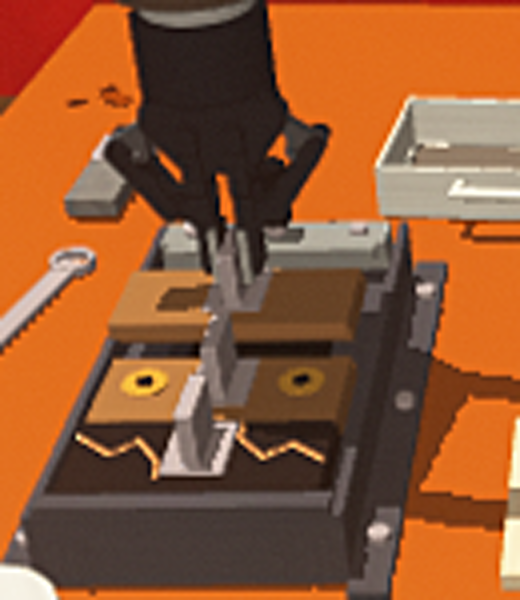

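```bash
python3 -m creep '[[0,0,-0.1,0,0,0],[0,0,-0.14,0,0,0],[0,0,-0.14,0,0,0],[0,0,-0.1,0,0,0],[0,0,0,0,0,0]]'
python3 -c "
from h import *
go(.5255,.372,.125,1.518)"
```

```text
t: 7.88
ee_pos: [0.6395, -0.0232, 0.181]
tool_rot: [3.135, 0.001, 1.621]
contact_force: [0.7, -0.5, -2.9]
opening: 0.0085
now [ 0.6395 -0.0232  0.181 ] [3.1354e+00 1.2000e-03 1.6208e+00] F [ 0.7 -0.5 -2.9] op 0.0085 t 7.88
to [0.5255 0.372  0.125  1.518 ] total shift units [ 2.0022 -0.4724  0.2748] turn units [0.0042 0.0006 0.0686] rows>= 13.0
```

```bash
python3 -m creep '[[0.08,-0.019,0,0,0,0],[0.13,-0.031,0,0,0,0],[0.155,-0.0366,0,0,0,0],[0.155,-0.0366,0,0,0,0],[0.155,-0.0366,0,0,0,0],[0.155,-0.0366,0,0,0,0],[0.155,-0.0366,0,0,0,0],[0.155,-0.0366,0,0,0,0],[0.155,-0.0366,0,0,0,0],[0.155,-0.0366,0,0,0,0]]'
python3 -m creep '[[0.155,-0.0366,0,0,0,0],[0.155,-0.0366,0,0,0,0],[0.14,-0.033,0,0,0,0],[0.10,-0.024,0,0,0,0],[0,0,0.08,0,0,0.068],[0,0,0.1,0,0,0],[0,0,0.1,0,0,0],[0,0,0,0,0,0],[0,0,0,0,0,0]]'
python3 -c "
from h import *
go(.5255,.372,.042,1.518)"
```

```text
t: 8.72
ee_pos: [0.5538, 0.2648, 0.1747]
tool_rot: [-3.14, 0.0, 1.621]
contact_force: [0.5, -0.2, -2.4]
opening: 0.009
t: 9.47
ee_pos: [0.5227, 0.3716, 0.1187]
tool_rot: [-3.139, 0.002, 1.519]
contact_force: [0.1, 0.1, -3.0]
opening: 0.0091
now [0.5227 0.3716 0.1187] [-3.1388e+00  1.6000e-03  1.5190e+00] F [ 0.1  0.1 -3. ] op 0.0091 t 9.47
to [0.5255 0.372  0.042  1.518 ] total shift units [0.0034 0.015  0.3836] turn units [-0.0019  0.001   0.0007] rows>= 3.0
```

```bash
python3 -m creep '[[0,0.01,0.1,0,0,0],[0,0,0.1,0,0,0],[0,0,0.08,0,0,0],[0,0,0.04,0,0,0],[0,0,0.02,0,0,0],[0,0,0,0,0,0]]'
python3 snap.py side d1 150 200 330 400 3.5
python3 -c "
from h import *
go(.5255,.372,.041,1.518)"
```

```text
t: 9.97
ee_pos: [0.5258, 0.3717, 0.0526]
tool_rot: [-3.142, -0.0, 1.519]
contact_force: [-0.1, -0.3, -3.4]
opening: 0.0087
now [0.526  0.3719 0.0533] [ 3.1409e+00 -6.0000e-04  1.5188e+00] F [-0.6  0.7 -3.7] op 0.009 t 10.02
to [0.5255 0.372  0.041  1.518 ] total shift units [ 0.0002 -0.0025  0.0613] turn units [ 0.0005 -0.0004  0.0005] rows>= 1.0
```

View pics/d1.png

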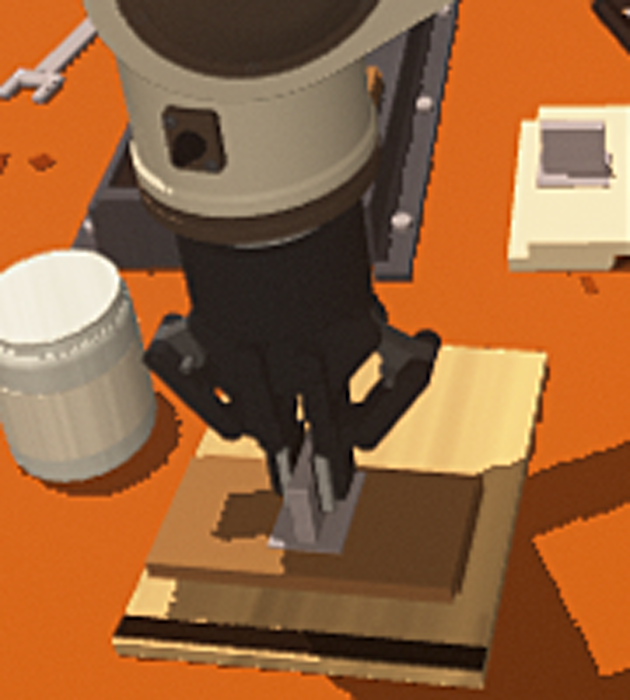

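```bash
python3 -m creep '[[0,0,0.04,0,0,0],[0,0,0.022,0,0,0],[0,0,0,0,0,0],[0,0,0,0,0,0]]'
python3 -m creep '[[0,0,0,0,0,0],[0,0,0,0,0,0],[0,0,0,0,0,0],[0,0,0,0,0,0]]' 0.1
python3 -m creep '[[0,0,-0.08,0,0,0],[0,0,-0.14,0,0,0],[0,0,-0.14,0,0,0],[0,0,-0.14,0,0,0],[0,0,-0.1,0,0,0],[0,0,-0.05,0,0,0],[0,0,0,0,0,0]]' 1
python3 -c "
from h import *
x,y=hp(0);go(x,y,.115,H[2]+np.pi/2)"
```

```text
t: 10.35
ee_pos: [0.526, 0.3718, 0.0402]
tool_rot: [3.141, -0.001, 1.519]
contact_force: [1.9, -0.7, -1.6]
opening: 0.0092
t: 10.68
ee_pos: [0.5257, 0.3717, 0.04]
tool_rot: [3.141, -0.0, 1.519]
contact_force: [0.2, 0.2, 0.4]
opening: 0.047
t: 11.27
ee_pos: [0.5263, 0.3721, 0.1722]
tool_rot: [3.139, -0.002, 1.519]
contact_force: [1.1, -0.3, 0.7]
opening: 0.0851
now [0.5263 0.3721 0.1722] [ 3.1387e+00 -1.9000e-03  1.5188e+00] F [ 1.1 -0.3  0.7] op 0.0851 t 11.27
to [0.6346 0.0418 0.115  1.6214] total shift units [-1.6216  0.6256  0.2846] turn units [ 0.002  -0.0012 -0.0684] rows>= 11.0
```

```bash
python3 -m creep '[[-0.08,0.031,0,0,0,0],[-0.12,0.046,0,0,0,0],[-0.15,0.058,0,0,0,0],[-0.15,0.058,0,0,0,0],[-0.15,0.058,0,0,0,0],[-0.15,0.058,0,0,0,0],[-0.15,0.058,0,0,0,0],[-0.15,0.058,0,0,0,0],[-0.15,0.058,0,0,0,0],[-0.15,0.058,0,0,0,0]]'
python3 -m creep '[[-0.13,0.05,0,0,0,0],[-0.09,0.035,0,0,0,0],[0,0,0.05,0,0,-0.068],[0,0,0.11,0,0,0],[0,0,0.1,0,0,0],[0,0,0,0,0,0],[0,0,0,0,0,0]]'
python3 -c "
from h import *
x,y=hp(-.001);go(x,y,.060,H[2]+np.pi/2)"
```

```text
t: 12.1
ee_pos: [0.6189, 0.0848, 0.1679]
tool_rot: [-3.139, 0.0, 1.519]
contact_force: [-0.2, 0.7, -0.2]
opening: 0.0852
t: 12.68
ee_pos: [0.6329, 0.0416, 0.116]
tool_rot: [-3.138, -0.0, 1.621]
contact_force: [0.6, -0.7, 2.1]
opening: 0.0856
now [0.6329 0.0416 0.116 ] [-3.1380e+00 -5.0000e-04  1.6207e+00] F [ 0.6 -0.7  2.1] op 0.0856 t 12.68
to [0.6347 0.0408 0.06   1.6214] total shift units [-0.0047  0.0094  0.2801] turn units [-0.0024 -0.0003 -0.0005] rows>= 2.0
```

```bash
python3 -m creep '[[-0.004,0.004,0.1,0,0,0],[0,0,0.09,0,0,0],[0,0,0.06,0,0,0],[0,0,0.02,0,0,0],[0,0,0,0,0,0],[0,0,0,0,0,0]]'
python3 -m creep '[[0,0,0,0,0,0],[0,0,0,0,0,0],[0,0,0,0,0,0],[0,0,0,0,0,0],[0,0,0,0,0,0],[0,0,0,0,0,0],[0,0,0,0,0,0],[0,0,0,0,0,0],[0,0,0,0,0,0]]' -1
python3 -m creep '[[0,0,-0.02,0,0,0],[0,0,-0.03,0,0,0],[0,0,-0.05,0,0,0],[0,0,0,0,0,0]]'
python3 snap.py side e1 170 130 300 280 4
```

```text
t: 13.18
ee_pos: [0.6351, 0.0409, 0.0648]
tool_rot: [3.141, 0.0, 1.621]
contact_force: [0.2, -0.3, 0.9]
opening: 0.0854
t: 13.93
ee_pos: [0.6348, 0.0409, 0.0641]
tool_rot: [3.141, -0.0, 1.621]
contact_force: [-0.2, 0.2, 4.2]
opening: 0.009
t: 14.27
ee_pos: [0.6354, 0.0409, 0.0862]
tool_rot: [3.139, 0.0, 1.621]
contact_force: [1.1, 0.5, -2.7]
opening: 0.0089
```

View pics/e1.png

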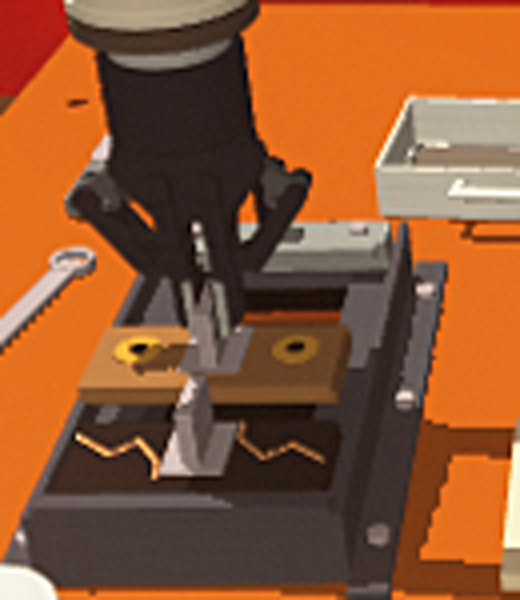

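```bash
python3 -m creep '[[0,0,-0.1,0,0,0],[0,0,-0.14,0,0,0],[0,0,-0.13,0,0,0],[0,0,-0.09,0,0,0],[0,0,0,0,0,0]]'
python3 -c "
from h import *
go(.5204,.274,.125,1.518)"
```

```text
t: 14.73
ee_pos: [0.636, 0.0408, 0.1801]
tool_rot: [3.136, 0.001, 1.621]
contact_force: [1.3, -1.2, -2.8]
opening: 0.0091
now [0.636  0.0408 0.1801] [3.1359e+00 5.0000e-04 1.6208e+00] F [ 1.3 -1.2 -2.8] op 0.0091 t 14.73
to [0.5204 0.274  0.125  1.518 ] total shift units [ 1.1936 -0.5205  0.2719] turn units [0.0038 0.0002 0.0686] rows>= 8.0
```

```bash
python3 -m creep '[[0.08,-0.035,0,0,0,0],[0.12,-0.052,0,0,0,0],[0.14,-0.061,0,0,0,0],[0.14,-0.061,0,0,0,0],[0.14,-0.061,0,0,0,0],[0.14,-0.061,0,0,0,0],[0.14,-0.061,0,0,0,0],[0.14,-0.061,0,0,0,0],[0.1,-0.044,0,0,0,0],[0.053,-0.023,0,0,0,0]]'
python3 -m creep '[[0,0,0.05,0,0,0.068],[0,0,0.12,0,0,0],[0,0,0.14,0,0,0],[0,0,0.12,0,0,0],[0,0,0.08,0,0,0],[0,0,0.04,0,0,0],[0,0,0,0,0,0],[0,0,0,0,0,0]]'
python3 -c "
from h import *
go(.5204,.274,.0445,1.518)"
```

```text
t: 15.57
ee_pos: [0.5168, 0.2762, 0.1745]
tool_rot: [-3.14, -0.0, 1.623]
contact_force: [0.3, 0.1, -4.1]
opening: 0.009
t: 16.23
ee_pos: [0.519, 0.2738, 0.066]
tool_rot: [-3.141, 0.0, 1.519]
contact_force: [0.7, 0.2, -2.4]
opening: 0.0087
now [0.519  0.2738 0.066 ] [-3.1413e+00  1.0000e-04  1.5186e+00] F [ 0.7  0.2 -2.4] op 0.0087 t 16.23
to [0.5204 0.274  0.0445 1.518 ] total shift units [0.0011 0.0072 0.1074] turn units [-0.0002  0.0001  0.0004] rows>= 1.0
```

```bash
python3 -m creep '[[0,0.004,0.04,0,0,0],[0,0,0.04,0,0,0],[0,0,0.02,0,0,0],[0,0,0.008,0,0,0],[0,0,0,0,0,0],[0,0,0,0,0,0]]'
python3 -m creep '[[0,0,0,0,0,0],[0,0,0,0,0,0],[0,0,0,0,0,0],[0,0,0,0,0,0]]' 0.1
python3 -m creep '[[0,0,-0.08,0,0,0],[0,0,-0.14,0,0,0],[0,0,-0.14,0,0,0],[0,0,-0.14,0,0,0],[0,0,-0.1,0,0,0],[0,0,-0.05,0,0,0],[0,0,0,0,0,0]]' 1
python3 snap.py side f1 150 200 330 400 3.5
python3 -c "
from h import *
x,y=hp(.064);go(x,y,.115,H[2]+np.pi/2)"
```

```text
t: 16.73
ee_pos: [0.5197, 0.2739, 0.0443]
tool_rot: [3.141, -0.0, 1.519]
contact_force: [0.2, 1.4, -2.6]
opening: 0.0088
t: 17.07
ee_pos: [0.5198, 0.274, 0.0445]
tool_rot: [3.141, -0.0, 1.519]
contact_force: [-0.2, 0.1, -0.5]
opening: 0.0473
t: 17.65
ee_pos: [0.5205, 0.2742, 0.1765]
tool_rot: [3.138, -0.001, 1.519]
contact_force: [-0.7, -0.4, 0.2]
opening: 0.0851
now [0.5199 0.274  0.1745] [ 3.1406e+00 -5.0000e-04  1.5188e+00] F [-0.7 -0.1 -1. ] op 0.0852 t 17.7
to [0.6314 0.1057 0.115  1.6214] total shift units [-0.8113  0.6     0.2975] turn units [ 0.0007 -0.0003 -0.0684] rows>= 7.0
```

View pics/f1.png

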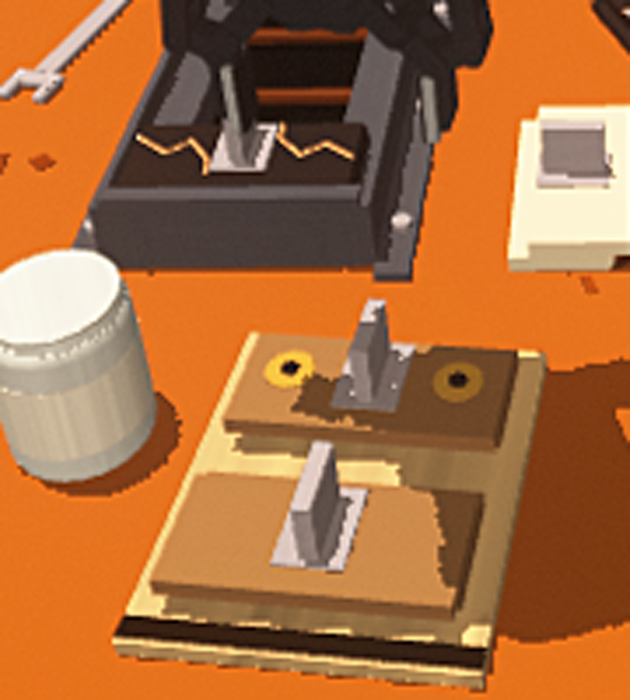

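```bash
python3 -m creep '[[-0.06,0.044,0,0,0,0],[-0.1,0.074,0,0,0,0],[-0.13,0.096,0,0,0,0],[-0.13,0.096,0,0,0,0],[-0.13,0.096,0,0,0,0],[-0.13,0.096,0,0,0,0],[-0.09,0.068,0,0,0,0],[-0.041,0.03,0,0,0,0],[0,0,0.05,0,0,-0.068],[0,0,0.1,0,0,0]]'
python3 -m creep '[[0,0,0.12,0,0,0],[0,0,0.12,0,0,0],[0,0,0.08,0,0,0],[0,0,0.02,0,0,0],[0,0,0,0,0,0],[0,0,0,0,0,0]]'
python3 -c "
from h import *
x,y=hp(.063);go(x,y,.062,H[2]+np.pi/2)"
```

```text
t: 18.53
ee_pos: [0.6319, 0.1048, 0.1443]
tool_rot: [3.14, -0.0, 1.626]
contact_force: [0.8, 0.0, 0.2]
opening: 0.0853
t: 19.03
ee_pos: [0.6312, 0.1058, 0.0766]
tool_rot: [-3.141, -0.0, 1.621]
contact_force: [0.6, -0.2, -0.0]
opening: 0.0856
now [0.6312 0.1058 0.0766] [-3.1415e+00 -1.0000e-04  1.6210e+00] F [ 0.6 -0.2 -0. ] op 0.0856 t 19.03
to [0.6314 0.1047 0.062  1.6214] total shift units [-0.0054  0.0011  0.0729] turn units [-0.0001 -0.0001 -0.0003] rows>= 1.0
```

```bash
python3 -m creep '[[-0.005,0.001,0.05,0,0,0],[0,0,0.023,0,0,0],[0,0,0,0,0,0],[0,0,0,0,0,0]]'
python3 -m creep '[[0,0,0,0,0,0],[0,0,0,0,0,0],[0,0,0,0,0,0],[0,0,0,0,0,0],[0,0,0,0,0,0],[0,0,0,0,0,0],[0,0,0,0,0,0],[0,0,0,0,0,0],[0,0,0,0,0,0]]' -1
python3 -m creep '[[0,0,-0.02,0,0,0],[0,0,-0.05,0,0,0],[0,0,-0.1,0,0,0],[0,0,-0.13,0,0,0],[0,0,-0.13,0,0,0],[0,0,-0.1,0,0,0],[0,0,-0.06,0,0,0],[0,0,0,0,0,0]]'
python3 snap.py side g1 150 100 330 290 4
python3 -c "
from h import *
go(.5048,-.308,.1,-.0514+np.pi/2)"
```

```text
t: 19.37
ee_pos: [0.6313, 0.1047, 0.0616]
tool_rot: [-3.141, -0.0, 1.621]
contact_force: [0.0, 0.6, -0.9]
opening: 0.0856
t: 20.12
ee_pos: [0.6315, 0.1047, 0.0619]
tool_rot: [3.141, -0.0, 1.621]
contact_force: [0.1, 0.2, 3.4]
opening: 0.0088
t: 20.78
ee_pos: [0.6321, 0.1048, 0.1828]
tool_rot: [3.138, -0.0, 1.621]
contact_force: [-0.0, 0.0, -2.8]
opening: 0.0086
now [0.6316 0.1047 0.1806] [ 3.1400e+00 -1.0000e-04  1.6208e+00] F [-0.3  0.2 -4.2] op 0.009 t 20.83
to [ 0.5048 -0.308   0.1     1.5194] total shift units [-2.0294 -0.7372  0.4014] turn units [ 0.0011 -0.0001  0.0676] rows>= 13.0
```

View pics/g1.png

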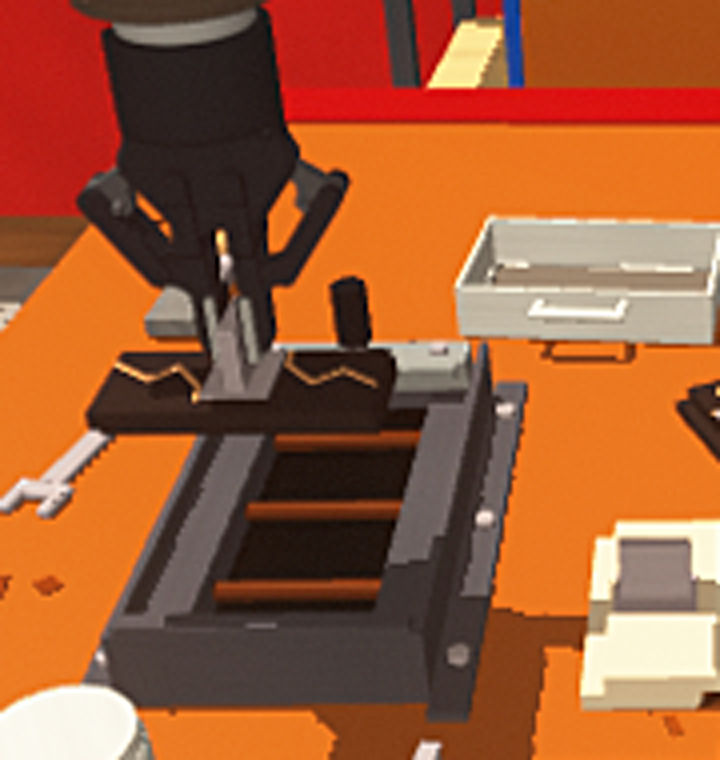

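```bash
python3 -m creep '[[-0.07,-0.025,0,0,0,0],[-0.12,-0.044,0,0,0,0],[-0.15,-0.0545,0,0,0,0],[-0.15,-0.0545,0,0,0,0],[-0.15,-0.0545,0,0,0,0],[-0.15,-0.0545,0,0,0,0],[-0.15,-0.0545,0,0,0,0],[-0.15,-0.0545,0,0,0,0],[-0.15,-0.0545,0,0,0,0],[-0.15,-0.0545,0,0,0,0]]'
python3 -m creep '[[-0.15,-0.0545,0,0,0,0],[-0.15,-0.0545,0,0,0,0],[-0.15,-0.0545,0,0,0,0],[-0.12,-0.044,0,0,0,0],[-0.07,-0.025,0,0,0,0],[0,0,0.05,0,0,0.067],[0,0,0.14,0,0,0],[0,0,0.14,0,0,0],[0,0,0.06,0,0,0],[0,0,0,0,0,0]]'
python3 -m creep '[[0,0,0,0,0,0]]'
python3 snap.py side i1 230 60 370 210 4
python3 -c "
from h import *
go(.5048,-.308,.0345,-.0514+np.pi/2)"
```

```text
t: 21.67
ee_pos: [0.5428, -0.1794, 0.1779]
tool_rot: [-3.139, -0.001, 1.621]
contact_force: [0.6, 0.5, -3.8]
opening: 0.0089
t: 22.5
ee_pos: [0.5028, -0.3068, 0.0979]
tool_rot: [-3.137, -0.004, 1.52]
contact_force: [0.4, -0.0, -4.1]
opening: 0.0091
t: 22.58
ee_pos: [0.5042, -0.3079, 0.1016]
tool_rot: [-3.141, -0.001, 1.521]
contact_force: [-0.0, -0.3, -2.5]
opening: 0.0088
now [ 0.5047 -0.3083  0.1027] [3.1409e+00 4.0000e-04 1.5207e+00] F [-0.7  1.3 -2.9] op 0.0085 t 22.63
to [ 0.5048 -0.308   0.0345  1.5194] total shift units [1.500e-03 1.000e-04 3.409e-01] turn units [0.0004 0.0003 0.0008] rows>= 3.0
```

View pics/i1.png

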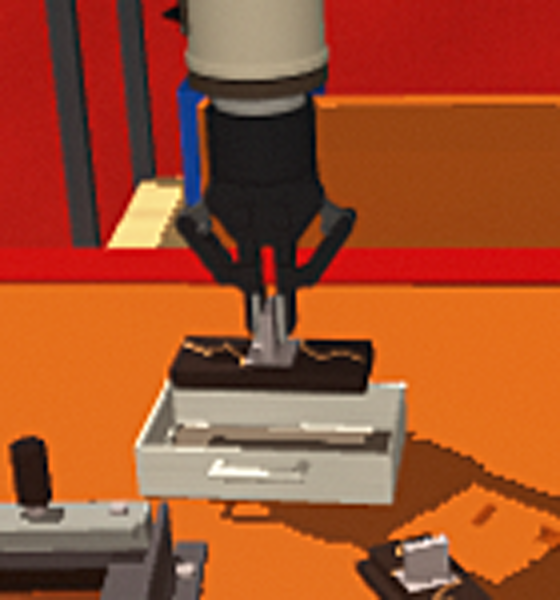

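```bash
python3 -m creep '[[0,0,0.07,0,0,0],[0,0,0.09,0,0,0],[0,0,0.08,0,0,0],[0,0,0.05,0,0,0],[0,0,0.03,0,0,0],[0,0,0.015,0,0,0],[0,0,0,0,0,0],[0,0,0,0,0,0]]'
python3 -m creep '[[0,0,0,0,0,0],[0,0,0,0,0,0],[0,0,0,0,0,0],[0,0,0,0,0,0]]' 0.1
python3 -m creep '[[0,0,-0.08,0,0,0],[0,0,-0.14,0,0,0],[0,0,-0.14,0,0,0],[0,0,-0.14,0,0,0],[0,0,-0.14,0,0,0],[0,0,-0.08,0,0,0],[0,0,0,0,0,0]]' 1
python3 snap.py side j1 230 60 370 210 4
python3 -c "
from h import *
go(.4296,.0816,.12,1.6214)"
```

```text
t: 23.3
ee_pos: [0.5048, -0.3085, 0.0356]
tool_rot: [3.141, 0.001, 1.52]
contact_force: [-0.1, -0.0, -3.9]
opening: 0.0091
t: 23.63
ee_pos: [0.5045, -0.3083, 0.0351]
tool_rot: [3.141, 0.0, 1.52]
contact_force: [-0.7, -1.0, -0.2]
opening: 0.047
t: 24.22
ee_pos: [0.5054, -0.309, 0.1829]
tool_rot: [3.137, 0.003, 1.52]
contact_force: [-0.6, -0.8, 0.0]
opening: 0.085
now [ 0.5049 -0.3086  0.1806] [3.1388e+00 1.9000e-03 1.5204e+00] F [ 0.3 -0.3 -1.1] op 0.0853 t 24.27
to [0.4296 0.0816 0.12   1.6214] total shift units [ 1.9301 -0.4752  0.2981] turn units [ 0.0018  0.0014 -0.0673] rows>= 12.0
```

View pics/j1.png

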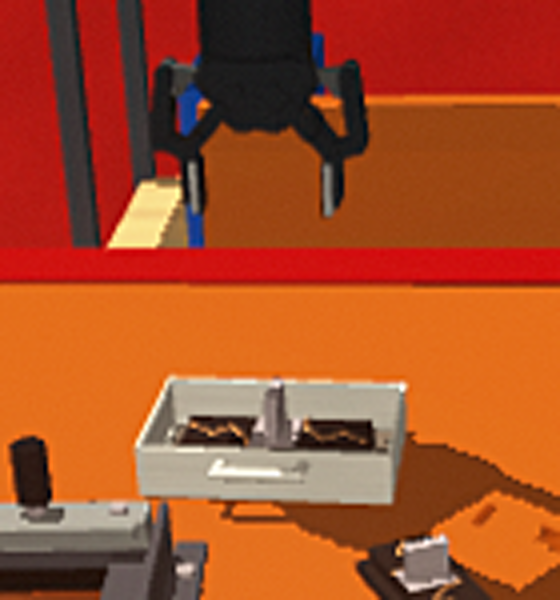

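```bash
python3 -m creep '[[0.07,-0.017,0,0,0,0],[0.11,-0.027,0,0,0,0],[0.155,-0.038,0,0,0,0],[0.155,-0.038,0,0,0,0],[0.155,-0.038,0,0,0,0],[0.155,-0.038,0,0,0,0],[0.155,-0.038,0,0,0,0],[0.155,-0.038,0,0,0,0],[0.155,-0.038,0,0,0,0],[0.155,-0.038,0,0,0,0]]'
python3 -m creep '[[0.155,-0.038,0,0,0,0],[0.155,-0.038,0,0,0,0],[0.13,-0.032,0,0,0,0],[0.07,-0.017,0,0,0,0],[0,0,0,0,0,-0.06],[0,0,0,0,0,-0.08],[0,0,0,0,0,-0.08],[0,0,0,0,0,-0.08],[0,0,0,0,0,-0.08],[0,0,0,0,0,-0.08]]'
python3 -m creep '[[0,0,0,0,0,-0.08],[0,0,0,0,0,-0.08],[0,0,0,0,0,-0.08],[0,0,0,0,0,-0.08],[0,0,0,0,0,-0.08],[0,0,0,0,0,-0.08],[0,0,0,0,0,-0.08],[0,0,0,0,0,-0.08],[0,0,0,0,0,-0.015],[0,0,0,0,0,0]]'
python3 -c "
from h import *
go(.4296,.0816,.03,1.6209+np.pi/2)"
```

```text
t: 25.1
ee_pos: [0.4477, -0.0191, 0.1775]
tool_rot: [-3.14, -0.0, 1.52]
contact_force: [0.7, -0.2, 0.5]
opening: 0.0854
t: 25.93
ee_pos: [0.4283, 0.0825, 0.1774]
tool_rot: [-3.14, -0.001, 2.216]
contact_force: [0.1, -0.2, -0.1]
opening: 0.0854
t: 26.77
ee_pos: [0.4287, 0.0824, 0.1778]
tool_rot: [3.141, -0.001, -3.092]
contact_force: [0.4, 0.3, 0.2]
opening: 0.0852
now [0.4287 0.0824 0.1778] [ 3.1414e+00 -1.4000e-03 -3.0918e+00] F [0.4 0.3 0.2] op 0.0852 t 26.77
to [0.4296 0.0816 0.03   3.1917] total shift units [-0.0055 -0.0042  0.7391] turn units [ 0.0001 -0.0009 -0.0002] rows>= 5.0
```

```bash
python3 -m creep '[[-0.005,-0.004,0.1,0,0,0],[0,0,0.14,0,0,0],[0,0,0.14,0,0,0],[0,0,0.14,0,0,0],[0,0,0.1,0,0,0],[0,0,0.07,0,0,0],[0,0,0.03,0,0,0],[0,0,0.01,0,0,0],[0,0,0,0,0,0],[0,0,0,0,0,0]]'
python3 snap.py side k1 280 130 380 290 4
python3 -c "
from h import *
go(.4296,.0816,.031,1.6209+np.pi/2)"
```

```text
t: 27.6
ee_pos: [0.4308, 0.0815, 0.0335]
tool_rot: [3.142, 0.001, -3.091]
contact_force: [-0.1, 0.5, -0.1]
opening: 0.0854
now [0.4309 0.0815 0.0336] [ 3.1415e+00  1.4000e-03 -3.0911e+00] F [-0.3 -0.1  0.8] op 0.0853 t 27.65
to [0.4296 0.0816 0.031  3.1917] total shift units [0.0064 0.001  0.0129] turn units [0.     0.0009 0.0002] rows>= 1.0
```

View pics/k1.png

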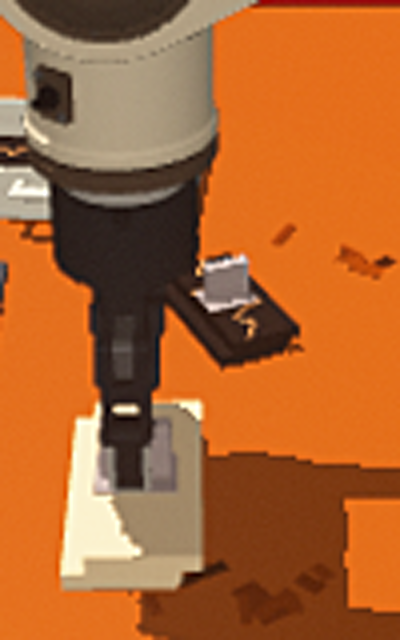

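```bash
python3 -m creep '[[0.007,0.001,0.012,0,0,0],[0,0,0,0,0,0],[0,0,0,0,0,0]]'
python3 -m creep '[[0,0,0,0,0,0],[0,0,0,0,0,0],[0,0,0,0,0,0],[0,0,0,0,0,0],[0,0,0,0,0,0],[0,0,0,0,0,0],[0,0,0,0,0,0],[0,0,0,0,0,0],[0,0,0,0,0,0]]' -1
python3 -m creep '[[0,0,-0.02,0,0,0],[0,0,-0.06,0,0,0],[0,0,-0.12,0,0,0],[0,0,-0.14,0,0,0],[0,0,-0.14,0,0,0],[0,0,-0.14,0,0,0],[0,0,-0.08,0,0,0],[0,0,-0.04,0,0,0],[0,0,0,0,0,0],[0,0,0,0,0,0]]'
python3 snap.py side l1 270 80 380 260 4
python3 snap.py top l2 210 150 360 270 5
python3 -c "
from h import *
x,y=hp(.063);go(x,y,.18,1.6209)"
```

```text
t: 27.9
ee_pos: [0.429, 0.0816, 0.0305]
tool_rot: [3.141, 0.0, -3.091]
contact_force: [-0.3, -0.7, -0.5]
opening: 0.0856
t: 28.65
ee_pos: [0.4291, 0.0815, 0.0304]
tool_rot: [3.141, 0.0, -3.09]
contact_force: [-1.1, 0.2, 3.6]
opening: 0.0088
t: 29.48
ee_pos: [0.4286, 0.0815, 0.1774]
tool_rot: [3.141, -0.001, -3.09]
contact_force: [1.0, 0.1, -3.6]
opening: 0.0089
now [0.4284 0.0815 0.1768] [ 3.1414e+00 -2.3000e-03 -3.0904e+00] F [-0.2 -0.1 -2.3] op 0.0088 t 29.58
to [0.6314 0.1047 0.18   1.6209] total shift units [-1.0198  0.064  -0.0183] turn units [-0.0011 -0.0013  1.0479] rows>= 14.0
```

View pics/l1.png

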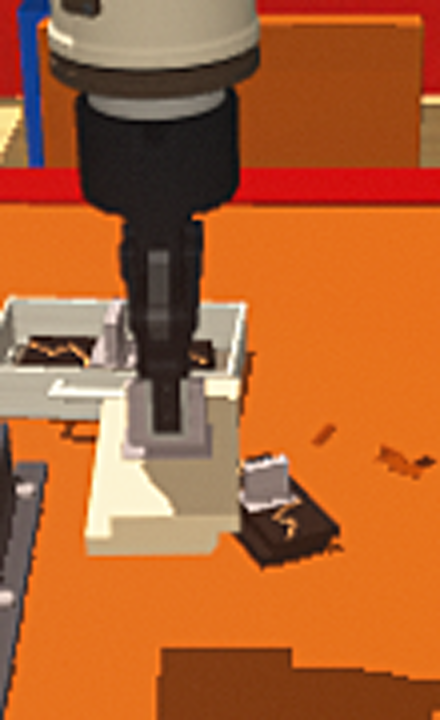

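```bash
python3 -m creep '[[0,0,0,0,0,0.05],[0,0,0,0,0,0.077],[0,0,0,0,0,0.077],[0,0,0,0,0,0.077],[0,0,0,0,0,0.077],[0,0,0,0,0,0.077],[0,0,0,0,0,0.077],[0,0,0,0,0,0.077],[0,0,0,0,0,0.077],[0,0,0,0,0,0.077]]'
python3 -m creep '[[0,0,0,0,0,0.077],[0,0,0,0,0,0.077],[0,0,0,0,0,0.077],[0,0,0,0,0,0.05],[0,0,0,0,0,0.024],[0,0,0,0,0,0],[0,0,0,0,0,0]]'
python3 -c "
from h import *
x,y=hp(.062);go(x,y,.18,1.6212)"
```

```text
t: 30.42
ee_pos: [0.4285, 0.0815, 0.1769]
tool_rot: [-3.14, -0.001, 2.073]
contact_force: [0.3, 0.3, -3.1]
opening: 0.0091
t: 31.0
ee_pos: [0.4286, 0.0815, 0.1774]
tool_rot: [-3.14, -0.0, 1.622]
contact_force: [0.8, 0.1, -3.1]
opening: 0.0087
now [0.4286 0.0815 0.1774] [-3.1400e+00 -1.0000e-04  1.6223e+00] F [ 0.8  0.1 -3.1] op 0.0087 t 31.0
to [0.6315 0.1037 0.18   1.6212] total shift units [ 0.0589  1.0185 -0.0147] turn units [-0.001  -0.0001  0.0007] rows>= 7.0
```

```bash
python3 -m creep '[[0.005,0.08,-0.005,0,0,0],[0.007,0.12,-0.005,0,0,0],[0.009,0.15,-0.005,0,0,0],[0.009,0.15,0,0,0,0],[0.009,0.15,0,0,0,0],[0.009,0.15,0,0,0,0],[0.007,0.12,0,0,0,0],[0.004,0.07,0,0,0,0],[0,0.028,0,0,0,0.001],[0,0,0,0,0,0]]'
python3 -m creep '[[0,0,0.06,0,0,0],[0,0,0.13,0,0,0],[0,0,0.13,0,0,0],[0,0,0.05,0,0,0],[0,0,0,0,0,0],[0,0,0,0,0,0]]'
python3 snap.py side m1 170 130 300 280 4
python3 snap.py top m2 230 90 390 200 5
python3 -c "
from h import *
x,y=hp(.062);go(x,y,.0615,1.6214)"
```

```text
t: 31.83
ee_pos: [0.6321, 0.1034, 0.18]
tool_rot: [-3.14, -0.0, 1.62]
contact_force: [0.1, -0.3, -3.7]
opening: 0.009
t: 32.33
ee_pos: [0.6313, 0.1035, 0.1077]
tool_rot: [-3.141, -0.0, 1.62]
contact_force: [0.3, 0.4, -2.8]
opening: 0.0088
now [0.6322 0.1035 0.1091] [ 3.1393e+00 -1.0000e-04  1.6194e+00] F [-0.5  0.4 -2.6] op 0.0091 t 32.43
to [0.6315 0.1037 0.0615 1.6214] total shift units [ 0.0012 -0.0043  0.2378] turn units [ 0.0015 -0.0001 -0.0013] rows>= 2.0
```

View pics/m1.png

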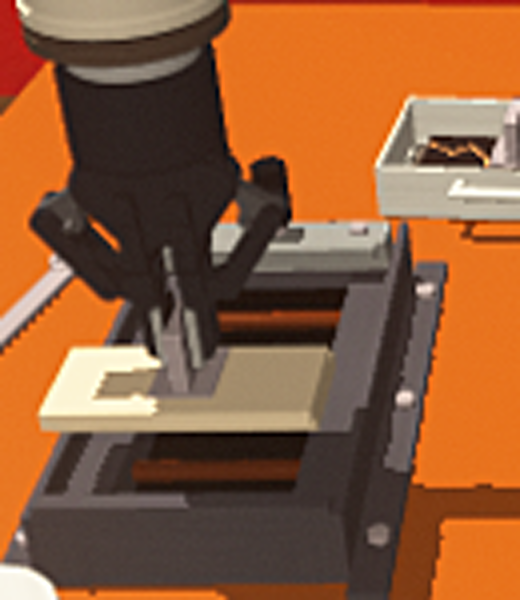

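View pics/m2.png

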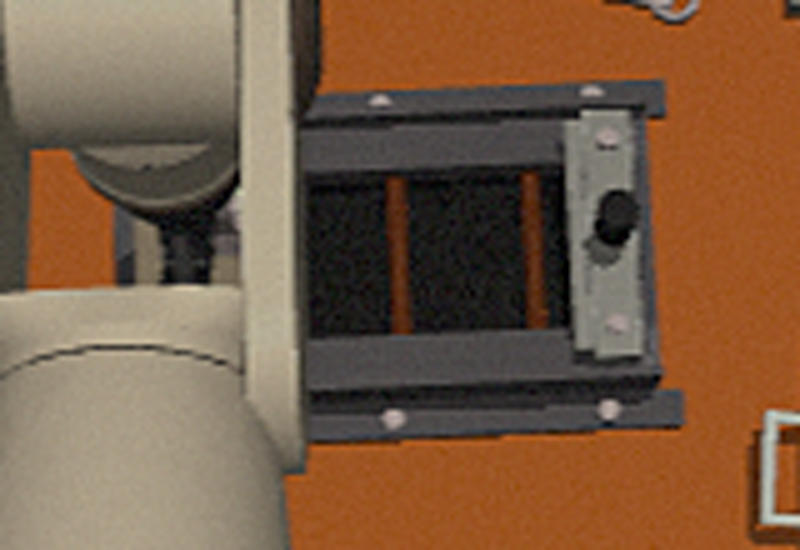

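```bash
python3 -m creep '[[-0.004,-0.003,0.06,0,0,0],[0,0,0.07,0,0,0],[0,0,0.05,0,0,0],[0,0,0.03,0,0,0],[0,0,0.015,0,0,0],[0,0,0,0,0,0],[0,0,0,0,0,0]]'
```

```text
t: 33.02
ee_pos: [0.6314, 0.1027, 0.0626]
tool_rot: [3.141, -0.0, 1.619]
contact_force: [0.1, -0.0, -3.3]
opening: 0.0094
```

```bash
python3 -m creep '[[0,0,0.006,0,0,0],[0,0,0.004,0,0,0],[0,0,0,0,0,0],[0,0,0,0,0,0]]'
python3 -m creep '[[0,0,0,0,0,0],[0,0,0,0,0,0],[0,0,0,0,0,0],[0,0,0,0,0,0]]' 0.1
python3 -m creep '[[0,0,-0.08,0,0,0],[0,0,-0.14,0,0,0],[0,0,-0.14,0,0,0],[0,0,-0.14,0,0,0],[0,0,-0.06,0,0,0],[0,0,0,0,0,0]]' 1
python3 snap.py side n1 170 130 300 280 4
python3 -c "
from h import *
go(.5198,.274,.18,1.519)"
```

```text
t: 33.35
ee_pos: [0.6312, 0.1027, 0.0605]
tool_rot: [3.141, -0.0, 1.619]
contact_force: [0.5, -0.3, -3.1]
opening: 0.009
t: 33.68
ee_pos: [0.6313, 0.1027, 0.0605]
tool_rot: [3.141, -0.0, 1.619]
contact_force: [-0.4, 0.3, -0.7]
opening: 0.0471
t: 34.18
ee_pos: [0.6323, 0.1027, 0.1759]
tool_rot: [3.136, -0.0, 1.619]
contact_force: [0.7, -0.1, -0.3]
opening: 0.0854
now [0.6316 0.1027 0.1735] [ 3.1392e+00 -1.0000e-04  1.6193e+00] F [ 0.9 -0.7 -0.8] op 0.0852 t 34.23
to [0.5198 0.274  0.18   1.519 ] total shift units [ 0.8827 -0.517  -0.0336] turn units [ 0.0016 -0.0001  0.0669] rows>= 7.0
```

View pics/n1.png

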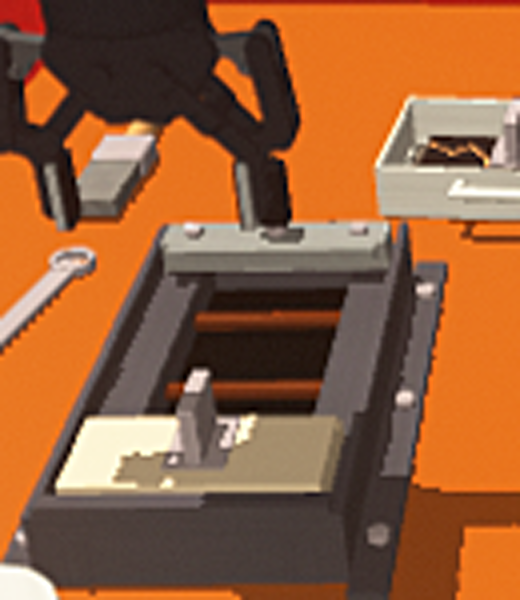

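```bash
python3 -m creep '[[0.06,-0.035,0,0,0,0],[0.1,-0.059,0,0,0,0],[0.14,-0.082,0,0,0,0],[0.14,-0.082,0,0,0,0],[0.14,-0.082,0,0,0,0],[0.14,-0.082,0,0,0,0],[0.1,-0.059,0,0,0,0],[0.063,-0.036,0,0,0,0],[0,0,0.04,0,0,0.067],[0,0,0.12,0,0,0]]'
python3 -m creep '[[0,0,0.14,0,0,0],[0,0,0.14,0,0,0],[0,0,0.1,0,0,0],[0,0,0.06,0,0,0],[0,0,0.02,0,0,0],[0,0,0,0,0,0],[0,0,0,0,0,0]]'
python3 -c "
from h import *
go(.5198,.274,.0425,1.519)"
```

```text
t: 35.07
ee_pos: [0.5196, 0.2753, 0.1419]
tool_rot: [3.138, -0.002, 1.514]
contact_force: [0.8, -0.1, 0.4]
opening: 0.0852
t: 35.65
ee_pos: [0.5198, 0.2742, 0.0491]
tool_rot: [3.141, -0.0, 1.519]
contact_force: [-0.6, 0.1, 0.3]
opening: 0.0852
now [0.5198 0.2742 0.0491] [ 3.1408e+00 -4.0000e-04  1.5187e+00] F [-0.6  0.1  0.3] op 0.0852 t 35.65
to [0.5198 0.274  0.0425 1.519 ] total shift units [-0.0008  0.0001  0.0332] turn units [ 0.0006 -0.0003 -0.0002] rows>= 1.0
```

```bash
python3 -m creep '[[0,0,0.03,0,0,0],[0,0,0.01,0,0,0],[0,0,0,0,0,0]]'
python3 -m creep '[[0,0,0,0,0,0],[0,0,0,0,0,0],[0,0,0,0,0,0],[0,0,0,0,0,0],[0,0,0,0,0,0],[0,0,0,0,0,0],[0,0,0,0,0,0],[0,0,0,0,0,0],[0,0,0,0,0,0]]' -1
python3 -m creep '[[0,0,-0.03,0,0,0],[0,0,-0.08,0,0,0],[0,0,-0.14,0,0,0],[0,0,-0.14,0,0,0],[0,0,-0.14,0,0,0],[0,0,-0.1,0,0,0],[0,0,-0.06,0,0,0],[0,0,0,0,0,0]]'
python3 -c "
from h import *
x,y=hp(-.010)
go(x,y,.18,1.6214)"
```

```text
t: 35.9
ee_pos: [0.5193, 0.2741, 0.0403]
tool_rot: [3.142, -0.0, 1.519]
contact_force: [-0.4, 0.6, 0.1]
opening: 0.0857
t: 36.65
ee_pos: [0.5194, 0.2741, 0.0405]
tool_rot: [3.141, -0.0, 1.519]
contact_force: [-1.1, -0.2, 3.7]
opening: 0.0089
t: 37.32
ee_pos: [0.52, 0.2743, 0.1808]
tool_rot: [3.138, -0.001, 1.519]
contact_force: [0.9, 1.6, -2.7]
opening: 0.0094
now [0.52   0.2743 0.1808] [ 3.1385e+00 -1.5000e-03  1.5188e+00] F [ 0.9  1.6 -2.7] op 0.0094 t 37.32
to [0.6351 0.0318 0.18   1.6214] total shift units [-1.1809  0.6376  0.0042] turn units [ 0.0021 -0.0009 -0.0684] rows>= 8.0
```

```bash
python3 -m creep '[[-0.07,0.038,0,0,0,0],[-0.11,0.059,0,0,0,0],[-0.14,0.0756,0,0,0,0],[-0.14,0.0756,0,0,0,0],[-0.14,0.0756,0,0,0,0],[-0.14,0.0756,0,0,0,0],[-0.14,0.0756,0,0,0,0],[-0.14,0.0756,0,0,0,0],[-0.1,0.054,0,0,0,0],[-0.061,0.033,0,0,0,0]]'
python3 -m creep '[[0,0,0,0,0,-0.068],[0,0,0.08,0,0,0],[0,0,0.14,0,0,0],[0,0,0.1,0,0,0],[0,0,0.06,0,0,0],[0,0,0,0,0,0],[0,0,0,0,0,0]]'
python3 snap.py side o1 170 130 300 280 4
python3 -c "
from h import *
x,y=hp(-.010)
go(x,y,.0605,1.6214)"
```

```text
t: 38.15
ee_pos: [0.6346, 0.0291, 0.1761]
tool_rot: [-3.139, 0.0, 1.517]
contact_force: [-0.4, 0.9, -3.4]
opening: 0.0086
t: 38.73
ee_pos: [0.6341, 0.0318, 0.1019]
tool_rot: [-3.14, -0.0, 1.621]
contact_force: [-0.4, -0.9, -2.3]
opening: 0.0087
now [0.6347 0.0317 0.103 ] [ 3.1410e+00 -1.0000e-04  1.6211e+00] F [-0.   0.7 -3.6] op 0.0087 t 38.78
to [0.6351 0.0318 0.0605 1.6214] total shift units [0.0003 0.0019 0.2126] turn units [ 0.0004 -0.     -0.0002] rows>= 2.0
```

View pics/o1.png

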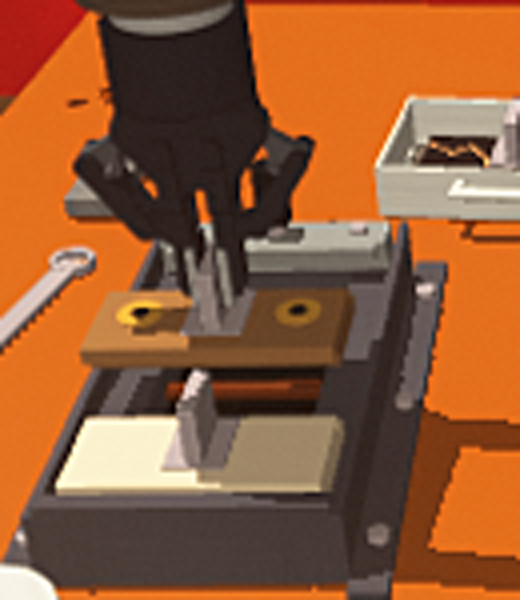

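```bash
python3 - <<'E'
from h import *
for u,v in ((88,417),(343,418),(57,492),(325,491)):
    p=back('side',crop(u,v,170,130,4),.052)[:2]; d=p-np.array(H[:2]); c,s=np.cos(H[2]),np.sin(H[2])
    print('frame',(c*d[0]+s*d[1]).round(4),(-s*d[0]+c*d[1]).round(4))
E
python3 -m creep '[[0,0.002,0.05,0,0,0],[0,0,0.07,0,0,0],[0,0,0.04,0,0,0],[0,0,0.02,0,0,0],[0,0,0,0,0,0],[0,0,0,0,0,0]]'
```

```text
frame 0.0685 0.0349
frame -0.0746 0.0384
frame 0.0665 0.1024
frame -0.0745 0.1037
t: 39.28
ee_pos: [0.635, 0.0315, 0.0666]
tool_rot: [3.141, -0.0, 1.621]
contact_force: [0.3, -0.5, -3.2]
opening: 0.0088
```

```bash
python3 -m creep '[[0,0,0.012,0,0,0],[0,0,0.01,0,0,0],[0,0,0.006,0,0,0],[0,0,0,0,0,0],[0,0,0,0,0,0]]'
```

```text
t: 39.7
ee_pos: [0.6348, 0.0315, 0.0607]
tool_rot: [3.142, -0.0, 1.621]
contact_force: [-0.1, 0.2, -3.5]
opening: 0.0088
```

```bash
python3 -m creep '[[0,0,0.003,0,0,0],[0,0,0,0,0,0],[0,0,0,0,0,0]]'
python3 -m creep '[[0,0,0,0,0,0],[0,0,0,0,0,0],[0,0,0,0,0,0],[0,0,0,0,0,0]]' 0.1
python3 -m creep '[[0,0,-0.08,0,0,0],[0,0,-0.14,0,0,0],[0,0,-0.14,0,0,0],[0,0,-0.14,0,0,0],[0,0,-0.08,0,0,0],[0,0,0,0,0,0]]' 1
python3 snap.py side p1 170 130 300 280 4
python3 -c "
from h import *
go(.5257,.3717,.18,1.519)"
```

```text
t: 39.95
ee_pos: [0.6349, 0.0315, 0.0605]
tool_rot: [3.141, -0.0, 1.621]
contact_force: [-3.1, 0.0, 4.0]
opening: 0.009
t: 40.28
ee_pos: [0.6348, 0.0315, 0.06]
tool_rot: [3.142, -0.0, 1.621]
contact_force: [-0.3, -0.4, -0.0]
opening: 0.0469
t: 40.78
ee_pos: [0.6361, 0.0315, 0.1803]
tool_rot: [3.136, 0.001, 1.621]
contact_force: [0.0, -0.1, 0.4]
opening: 0.0854
now [0.6355 0.0315 0.178 ] [3.1383e+00 3.0000e-04 1.6209e+00] F [ 0.1  0.1 -0.9] op 0.0852 t 40.83
to [0.5257 0.3717 0.18   1.519 ] total shift units [ 1.7263 -0.4633 -0.0121] turn units [0.0022 0.0001 0.0679] rows>= 11.0
```

View pics/p1.png

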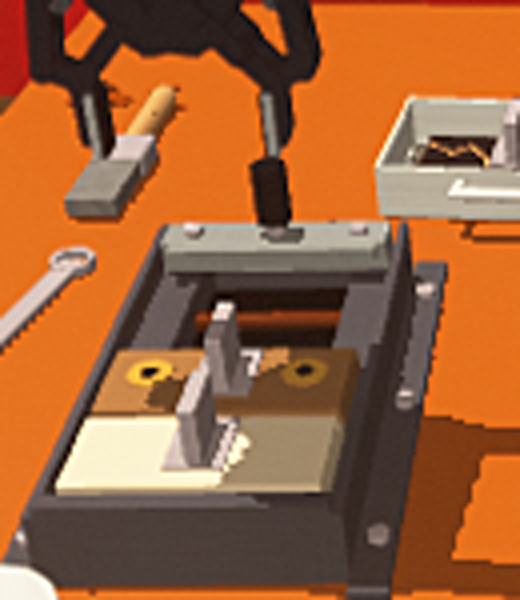

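```bash
python3 -m creep '[[0.07,-0.019,0,0,0,0],[0.11,-0.03,0,0,0,0],[0.15,-0.0402,0,0,0,0],[0.15,-0.0402,0,0,0,0],[0.15,-0.0402,0,0,0,0],[0.15,-0.0402,0,0,0,0],[0.15,-0.0402,0,0,0,0],[0.15,-0.0402,0,0,0,0],[0.15,-0.0402,0,0,0,0],[0.15,-0.0402,0,0,0,0]]'
python3 -m creep '[[0.15,-0.0402,0,0,0,0],[0.12,-0.032,0,0,0,0],[0.076,-0.02,0,0,0,0],[0,0,0.04,0,0,0.067],[0,0,0.12,0,0,0],[0,0,0.14,0,0,0],[0,0,0.14,0,0,0],[0,0,0.1,0,0,0],[0,0,0,0,0,0],[0,0,0,0,0,0]]'
python3 -c "
from h import *
go(.5257,.3717,.041,1.519)"
```

```text
t: 41.67
ee_pos: [0.5454, 0.3052, 0.1747]
tool_rot: [-3.14, 0.0, 1.621]
contact_force: [0.2, 0.1, -0.2]
opening: 0.0855
t: 42.5
ee_pos: [0.5245, 0.3713, 0.0672]
tool_rot: [-3.139, 0.001, 1.52]
contact_force: [-0.9, 0.3, 1.5]
opening: 0.0853
now [0.5245 0.3713 0.0672] [-3.1394e+00  1.3000e-03  1.5201e+00] F [-0.9  0.3  1.5] op 0.0853 t 42.5
to [0.5257 0.3717 0.041  1.519 ] total shift units [0.0025 0.0063 0.1308] turn units [-0.0014  0.0009  0.0008] rows>= 1.0
```

```bash
python3 -m creep '[[0.002,0.002,0.06,0,0,0],[0,0,0.05,0,0,0],[0,0,0.03,0,0,0],[0,0,0,0,0,0],[0,0,0,0,0,0]]'
python3 -m creep '[[0,0,0,0,0,0],[0,0,0,0,0,0],[0,0,0,0,0,0],[0,0,0,0,0,0],[0,0,0,0,0,0],[0,0,0,0,0,0],[0,0,0,0,0,0],[0,0,0,0,0,0],[0,0,0,0,0,0]]' -1
python3 -m creep '[[0,0,-0.03,0,0,0],[0,0,-0.08,0,0,0],[0,0,-0.14,0,0,0],[0,0,-0.14,0,0,0],[0,0,-0.14,0,0,0],[0,0,-0.1,0,0,0],[0,0,-0.06,0,0,0],[0,0,0,0,0,0]]'
python3 -c "
from h import *
x,y=hp(-.080)
go(x,y,.18,1.6214)"
```

```text
t: 42.92
ee_pos: [0.5255, 0.372, 0.04]
tool_rot: [-3.141, 0.0, 1.52]
contact_force: [0.1, 0.5, -0.4]
opening: 0.0854
t: 43.67
ee_pos: [0.5256, 0.3722, 0.0404]
tool_rot: [3.141, -0.0, 1.52]
contact_force: [-1.1, 0.4, 4.0]
opening: 0.0091
t: 44.33
ee_pos: [0.5261, 0.3724, 0.1807]
tool_rot: [3.139, -0.002, 1.52]
contact_force: [-0.5, 0.5, -3.3]
opening: 0.0089
now [0.5261 0.3724 0.1807] [ 3.1387e+00 -1.9000e-03  1.5203e+00] F [-0.5  0.5 -3.3] op 0.0089 t 44.33
to [ 0.6386 -0.0381  0.18    1.6214] total shift units [-2.0215e+00  6.6540e-01  1.6000e-03] turn units [ 0.002  -0.0011 -0.0674] rows>= 13.0
```

```bash
python3 -m creep '[[-0.07,0.023,0,0,0,0],[-0.12,0.04,0,0,0,0],[-0.15,0.0494,0,0,0,0],[-0.15,0.0494,0,0,0,0],[-0.15,0.0494,0,0,0,0],[-0.15,0.0494,0,0,0,0],[-0.15,0.0494,0,0,0,0],[-0.15,0.0494,0,0,0,0],[-0.15,0.0494,0,0,0,0],[-0.15,0.0494,0,0,0,0]]'
python3 -m creep '[[-0.15,0.0494,0,0,0,0],[-0.15,0.0494,0,0,0,0],[-0.15,0.0494,0,0,0,0],[-0.12,0.04,0,0,0,0],[-0.06,0.02,0,0,0,0],[0,0,0,0,0,-0.067],[0,0,0.1,0,0,0],[0,0,0.14,0,0,0],[0,0,0.1,0,0,0],[0,0,0,0,0,0]]'
python3 -m creep '[[0,0,0,0,0,0]]'
python3 snap.py side q1 170 130 300 280 4
python3 -c "
from h import *
x,y=hp(-.080)
go(x,y,.0605,1.6214)"
```

```text
t: 45.17
ee_pos: [0.6024, 0.0878, 0.176]
tool_rot: [-3.139, 0.0, 1.52]
contact_force: [0.1, 0.2, -2.8]
opening: 0.009
t: 46.0
ee_pos: [0.6355, -0.0377, 0.1041]
tool_rot: [-3.133, -0.002, 1.621]
contact_force: [-0.9, 0.2, -3.8]
opening: 0.0092
t: 46.08
ee_pos: [0.6373, -0.0379, 0.1086]
tool_rot: [-3.138, -0.001, 1.621]
contact_force: [-0.2, -0.4, -3.0]
opening: 0.0088
now [ 0.6381 -0.038   0.1103] [-3.141e+00 -3.000e-04  1.621e+00] F [ 0.2 -0.9 -2. ] op 0.0091 t 46.13
to [ 0.6386 -0.0381  0.0605  1.6214] total shift units [-0.0005  0.0027  0.2488] turn units [-0.0004 -0.0002 -0.0003] rows>= 2.0
```

View pics/q1.png

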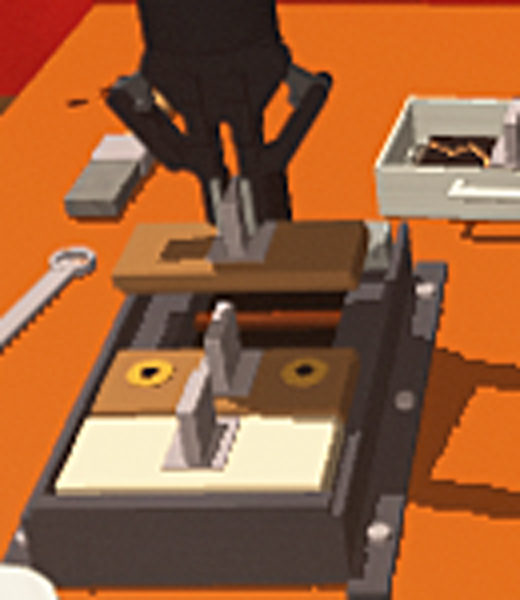

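```bash
python3 -m creep '[[0,0.002,0.06,0,0,0],[0,0,0.07,0,0,0],[0,0,0.05,0,0,0],[0,0,0.03,0,0,0],[0,0,0.015,0,0,0],[0,0,0,0,0,0],[0,0,0,0,0,0]]'
python3 -m creep '[[0,0,0.008,0,0,0],[0,0,0.006,0,0,0],[0,0,0,0,0,0],[0,0,0,0,0,0]]'
```

```text
t: 46.72
ee_pos: [0.6389, -0.0381, 0.0655]
tool_rot: [3.141, 0.0, 1.621]
contact_force: [-0.1, 0.2, -3.4]
opening: 0.0088
t: 47.05
ee_pos: [0.6387, -0.0381, 0.0624]
tool_rot: [3.141, -0.0, 1.621]
contact_force: [0.5, -0.4, -2.8]
opening: 0.0087
```

```bash
python3 -m creep '[[0,0,0.006,0,0,0],[0,0,0.005,0,0,0],[0,0,0,0,0,0],[0,0,0,0,0,0]]'
python3 -m creep '[[0,0,0,0,0,0],[0,0,0,0,0,0],[0,0,0,0,0,0],[0,0,0,0,0,0]]' 0.1
python3 -m creep '[[0,0,-0.08,0,0,0],[0,0,-0.14,0,0,0],[0,0,-0.14,0,0,0],[0,0,-0.14,0,0,0],[0,0,-0.08,0,0,0],[0,0,0,0,0,0]]' 1
python3 snap.py side r1 170 130 300 280 4
python3 -c "
from h import *
go(.6430,-.1282,.14,1.6205)"
```

```text
t: 47.38
ee_pos: [0.6387, -0.0381, 0.0604]
tool_rot: [3.141, -0.0, 1.621]
contact_force: [-1.2, 0.3, 2.3]
opening: 0.0088
t: 47.72
ee_pos: [0.6387, -0.0381, 0.0601]
tool_rot: [3.141, -0.0, 1.621]
contact_force: [-0.6, -0.2, 0.3]
opening: 0.0468
t: 48.22
ee_pos: [0.6399, -0.0383, 0.1804]
tool_rot: [3.136, 0.001, 1.621]
contact_force: [0.5, -0.3, 0.5]
opening: 0.0857
now [ 0.6393 -0.0383  0.178 ] [3.1383e+00 7.0000e-04 1.6209e+00] F [ 0.   0.4 -1.4] op 0.0856 t 48.27
to [ 0.643  -0.1282  0.14    1.6205] total shift units [-0.45   -0.0049  0.1904] turn units [0.0022 0.0004 0.0002] rows>= 3.0
```

View pics/r1.png

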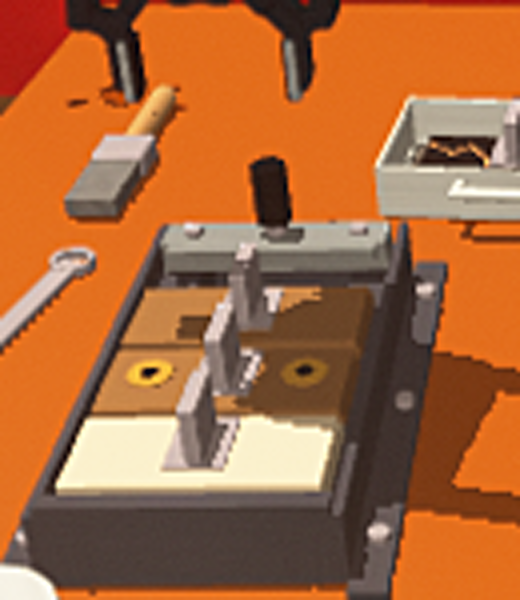

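```bash
python3 -m creep '[[-0.07,-0.001,0,0,0,0],[-0.13,-0.001,0,0,0,0],[-0.13,-0.001,0,0,0,0],[-0.09,-0.001,0,0,0,0],[-0.03,0,0.06,0,0,0],[0,0,0.12,0,0,0],[0,0,0.13,0,0,0],[0,0,0.12,0,0,0],[0,0,0.06,0,0,0],[0,0,0.02,0,0,0]]'
python3 -m creep '[[0,0,0,0,0,0],[0,0,0,0,0,0]]'
python3 -c "
from h import *
go(.6430,-.1282,.072,1.6205)"
```

```text
t: 49.1
ee_pos: [0.6409, -0.1275, 0.0705]
tool_rot: [-3.137, -0.002, 1.621]
contact_force: [-0.1, -0.0, 0.8]
opening: 0.0853
t: 49.27
ee_pos: [0.6427, -0.1281, 0.0749]
tool_rot: [3.141, 0.0, 1.621]
contact_force: [-0.0, -0.2, 0.7]
opening: 0.0855
now [ 0.6427 -0.1281  0.0749] [3.1408e+00 2.0000e-04 1.6209e+00] F [-0.  -0.2  0.7] op 0.0855 t 49.27
to [ 0.643  -0.1282  0.072   1.6205] total shift units [-0.0006  0.0013  0.0144] turn units [0.0006 0.0001 0.0003] rows>= 1.0
```

```bash
python3 -m creep '[[0,0,0.01,0,0,0],[0,0,0,0,0,0],[0,0,0,0,0,0],[0,0,0,0,0,0],[0,0,0,0,0,0],[0,0,0,0,0,0],[0,0,0,0,0,0]]' -1
python3 -m creep '[[0.02,0,0,0,0,0],[0.04,0,0,0,0,0],[0.04,0,0,0,0,0],[0.04,0,0,0,0,0],[0.03,0,0,0,0,0],[0.01,0,0,0,0,0],[0,0,0,0,0,0]]'
python3 -m creep '[[0.01,0,0,0,0,0],[0.01,0,0,0,0,0],[0.01,0,0,0,0,0],[0.01,0,0,0,0,0],[0.01,0,0,0,0,0],[0,0,0,0,0,0]]'
```

```text
t: 49.85
ee_pos: [0.6435, -0.128, 0.0728]
tool_rot: [3.139, 0.0, 1.621]
contact_force: [9.5, 0.8, 1.2]
opening: 0.0224
t: 50.43
ee_pos: [0.6416, -0.0915, 0.0728]
tool_rot: [3.139, 0.0, 1.621]
contact_force: [8.1, 2.4, 1.5]
opening: 0.0226
t: 50.93
ee_pos: [0.6412, -0.0823, 0.0728]
tool_rot: [3.139, 0.001, 1.621]
contact_force: [8.4, -0.4, -0.5]
opening: 0.0226
```

```bash
python3 -m creep '[[0.006,0,0,0,0,0],[0.006,0,0,0,0,0],[0.006,0,0,0,0,0],[0,0,0,0,0,0]]'
python3 -m creep '[[0.006,0,0,0,0,0],[0.006,0,0,0,0,0],[0.006,0,0,0,0,0],[0,0,0,0,0,0]]'
```

```text
t: 51.27
ee_pos: [0.641, -0.0789, 0.0728]
tool_rot: [3.139, 0.001, 1.621]
contact_force: [7.8, -2.6, 0.6]
opening: 0.0222
t: 51.6
ee_pos: [0.6408, -0.0755, 0.0728]
tool_rot: [3.139, 0.001, 1.621]
contact_force: [8.2, -4.7, 0.5]
opening: 0.0224
```

```bash
python3 -m creep '[[0.006,0,0,0,0,0],[0.004,0,0,0,0,0],[0,0,0,0,0,0]]'
python3 -m creep '[[0.005,0,0,0,0,0],[0.005,0,0,0,0,0],[0,0,0,0,0,0]]'
```

```text
t: 51.85
ee_pos: [0.6407, -0.0736, 0.0728]
tool_rot: [3.139, 0.001, 1.621]
contact_force: [8.1, -5.1, 0.5]
opening: 0.0223
t: 52.1
ee_pos: [0.6406, -0.0718, 0.0728]
tool_rot: [3.139, 0.002, 1.621]
contact_force: [9.4, -6.4, -0.3]
opening: 0.0225
```

```bash
python3 -m creep '[[0.005,0,0,0,0,0],[0.005,0,0,0,0,0],[0,0,0,0,0,0]]'
python3 snap.py side u1 170 130 300 280 4
```

```text
t: 52.35
ee_pos: [0.6405, -0.0698, 0.0728]
tool_rot: [3.139, 0.002, 1.621]
contact_force: [7.9, -6.3, -0.2]
opening: 0.0226
```

View pics/u1.png

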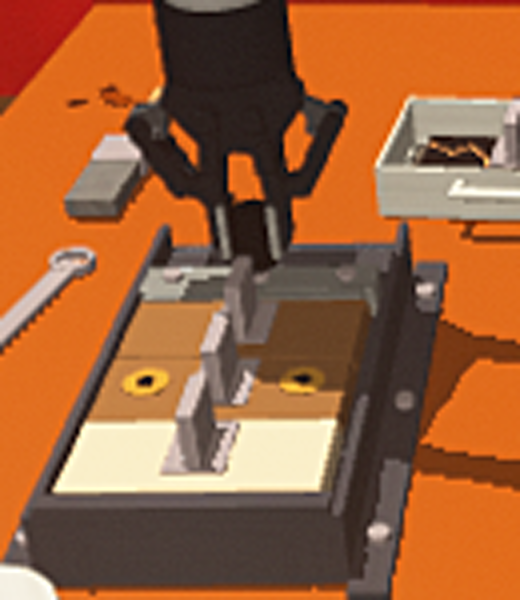

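```bash
python3 -m creep '[[0.005,0,0,0,0,0],[0.005,0,0,0,0,0],[0,0,0,0,0,0]]'
python3 -m creep '[[0.004,0,0,0,0,0],[0.004,0,0,0,0,0],[0,0,0,0,0,0]]'
```

```text
t: 52.65
ee_pos: [0.6405, -0.069, 0.0728]
tool_rot: [3.139, 0.004, 1.62]
contact_force: [10.2, -16.2, -1.7]
opening: 0.0221
t: 52.9
ee_pos: [0.6405, -0.0689, 0.0728]
tool_rot: [3.138, 0.006, 1.62]
contact_force: [10.8, -28.7, -3.2]
opening: 0.0224
```

```bash
python3 -m creep '[[-0.006,0,0,0,0,0],[-0.004,0,0,0,0,0],[0,0,0,0,0,0]]'
python3 -m creep '[[0,0,0,0,0,0],[0,0,0,0,0,0],[0,0,0,0,0,0],[0,0,0,0,0,0]]' 0.4
python3 -m creep '[[0,0,-0.08,0,0,0],[0,0,-0.14,0,0,0],[0,0,-0.14,0,0,0],[0,0,-0.14,0,0,0],[0,0,-0.08,0,0,0],[0,0,0,0,0,0]]' 1
python3 -m creep '[[-0.1,-0.1,0,0,0,0],[-0.13,-0.1,0,0,0,0],[-0.13,-0.1,0,0,0,0],[-0.13,-0.1,0,0,0,0],[-0.13,-0.1,0,0,0,0],[-0.13,-0.1,0,0,0,0],[-0.13,-0.1,0,0,0,0],[-0.13,-0.1,0,0,0,0],[-0.13,-0.1,0,0,0,0],[-0.1,-0.08,0,0,0,0]]'
python3 -m creep '[[0,0,0,0,0,0],[0,0,0,0,0,0]]'
python3 snap.py side v1 170 170 290 290 5; python3 snap.py top v2 240 95 375 190 5.9
```

```text
t: 53.15
ee_pos: [0.6405, -0.069, 0.0728]
tool_rot: [3.139, 0.002, 1.62]
contact_force: [8.3, -11.5, -1.1]
opening: 0.0226
t: 53.48
ee_pos: [0.6392, -0.0671, 0.0721]
tool_rot: [-3.141, -0.0, 1.621]
contact_force: [-0.3, 0.3, 0.1]
opening: 0.0596
t: 53.98
ee_pos: [0.6404, -0.0674, 0.1924]
tool_rot: [3.136, 0.001, 1.621]
contact_force: [0.9, -0.4, 0.1]
opening: 0.0855
t: 54.82
ee_pos: [0.4543, -0.3263, 0.1875]
tool_rot: [-3.141, -0.0, 1.62]
contact_force: [-0.3, -0.9, -0.1]
opening: 0.0855
t: 54.98
ee_pos: [0.4551, -0.3255, 0.1874]
tool_rot: [-3.141, -0.001, 1.619]
contact_force: [-0.3, -0.0, -0.6]
opening: 0.0852
```

View pics/v1.png

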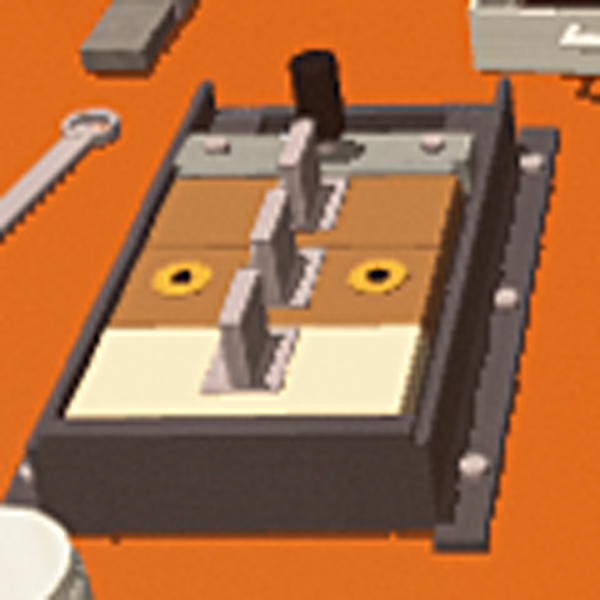

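View pics/v2.png

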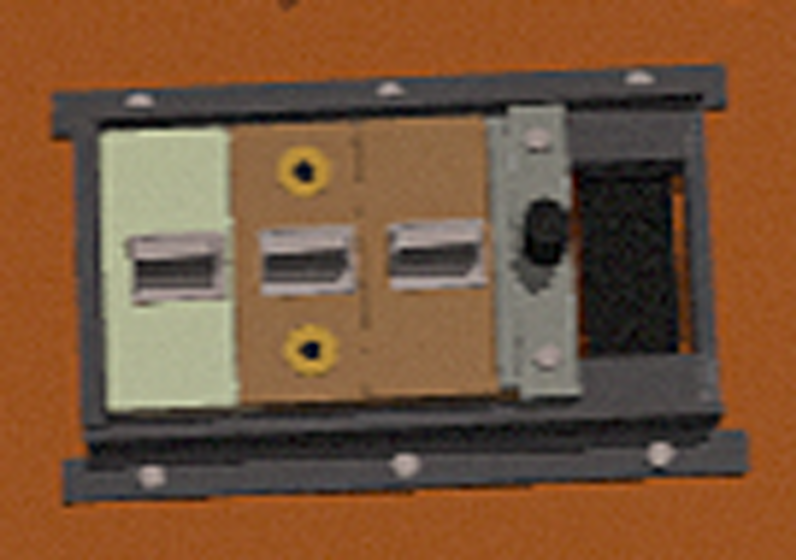

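```bash
python3 snap.py top w1 0 0 640 400 1.25; python3 snap.py side w2 0 0 640 400 1.25
```

View pics/w2.png

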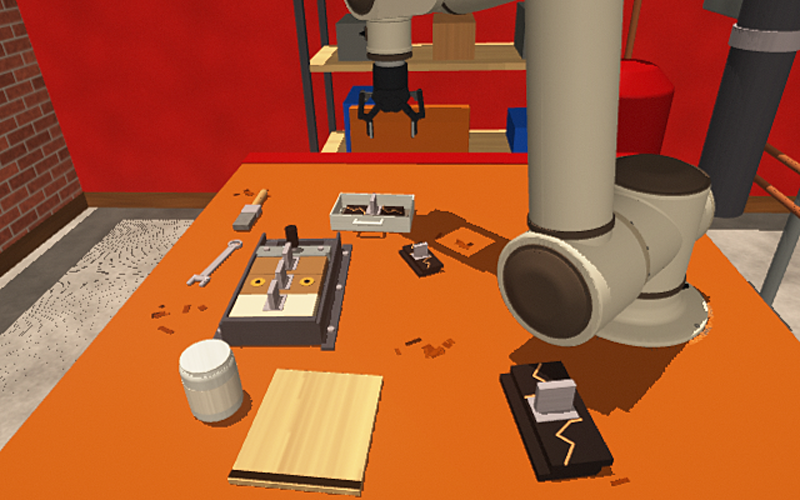

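View pics/w1.png

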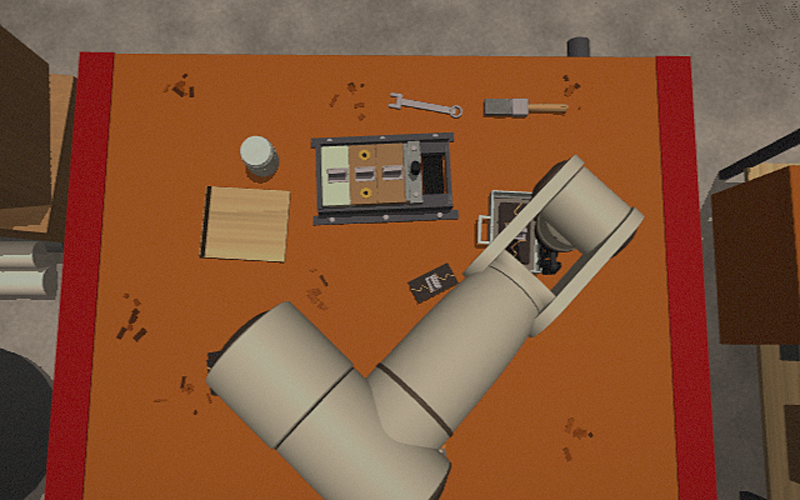

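All in order: row closed at (385,172), scorched stone in the pan, tin unmoved at (258,155), and the gripper clear in the air.

```bash
python3 -c "
from workcell import close_job
print(close_job())"
```

```text
the job is handed in; nothing more can be done
None
```

The job is done and handed in at about 55 s of robot time, with no verdict reported. I did the steps in the order asked:
1. Slid the clamp bar back.
2. Lifted the plain stone, then the plugged one, onto the board.
3. Put the cracked stone flat in the ash pan.
4. Turned the new pale stone a quarter turn, upper lip to the end wall, and laid it in the fixed-end seat.
5. Put the plugged stone back in the middle seat and the plain one in the clamp-end seat.
6. Pushed the clamp bar up until it stopped.

**Last checks:**
- **Row:** both cameras show the three stones level and closed. The stone joints and brass plugs are within about 1 pixel (2–3 mm) of where they were at the start.
- **Clamp bar:** it stopped solid, with the force rising from about 6 N while sliding to 29 N. It ended about 5 mm closer than at the start. That fits the bar having begun slightly open, and the knob now stands where it should with the bar snug.
- **Rest of the scene:** the tin stands where it was, the look-alike stones were not touched, and the gripper is open and clear.

**Disagreement:** the side and top cameras differed by about 2–3 mm on positions, which is about the stated calibration error. I could not measure the remaining gaps more finely than that, so the firm stop is the best evidence that the row is tight.

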